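Unlock, load and relock a bend tester

TASK

Load the bend tester: find which of the three keys turns its guard lock (try them one after another), unlock it, slide the guard cover fully open, and lay every black graphite bar that is on the bench across the two support rollers, each square on a yellow-marked station of its own. Then slide the cover fully shut, lock it again, and leave all three keys standing in the key rack; do not disturb the cylinder, the caliper or the weight.

Things in the scene. Friction and masses are not known exactly. Their poses are not given: they have to be found in the camera images.
- tester: bend tester, grey machine 220 x 480 mm, fixed. Origin: centre of its underside; x away from its front (blue lock housing), y to its left. Right half (y -228 to 0): specimen bay, 140 wide in x, walls 98 high, floor z 20; two 12 mm steel rollers along y at x -35 and +35, tops z 62; between stations, 15 mm guide posts at x -50 and +50, tops z 80, leave 37 mm for each bar. Left half: drive housing, top z 98
- station_1 (a point): station 1: where the middle of a bar belongs, midway between the two rollers at the height of their tops (tester x 0, z 62; stations 52 mm apart along y). Yellow bands on both rollers and a yellow mark on the bay floor show it. A bar placed here has its centre 10 mm above this point
- station_2 (a point): station 2: where the middle of a bar belongs, midway between the two rollers at the height of their tops (tester x 0, z 62; stations 52 mm apart along y). Yellow bands on both rollers and a yellow mark on the bay floor show it. A bar placed here has its centre 10 mm above this point
- station_3 (a point): station 3: where the middle of a bar belongs, midway between the two rollers at the height of their tops (tester x 0, z 62; stations 52 mm apart along y). Yellow bands on both rollers and a yellow mark on the bay floor show it. A bar placed here has its centre 10 mm above this point
- station_4 (a point): station 4: where the middle of a bar belongs, midway between the two rollers at the height of their tops (tester x 0, z 62; stations 52 mm apart along y). Yellow bands on both rollers and a yellow mark on the bay floor show it. A bar placed here has its centre 10 mm above this point
- cover (a joint): guard cover over the bay, clear in an aluminium frame, 220 x 239 mm, underside at z 100, top at z 110 above the bench. Slides along the tester's +y: 0 shut, 0.235 m fully open (over the drive housing). About 3 N friction, stays where left. While locked its red lug is stopped by the lock's red finger
- cover_handle (a point): middle of the cover's black handle bar: 110 mm long along the tester's x, 14 mm thick in y, 16 mm high, its centre 44 mm above the cover's underside (144 mm above the bench), 28 mm of free height under it. Slides with the cover
- lock (a joint): angle of the brass plug: 0 locked (red finger points at the cover, blocks its lug), 1.3 rad fully turned counter-clockwise seen from above; cover free from 1.0. Stays where left (0.04 N m friction); only the right key turns it. A wrong key fully in stops at about 0.35 to 0.5 rad; do not wrench it. Slack of key in slot about 0.15 rad
- lock_face (a point): centre of the key slot on the plug's top, 112 mm above the bench, at tester x -150, y -60. Slot 38 x 9.5 mm with 2.5 mm chamfer, long side along the tester's y when locked. Key straight down until its collar rests on the plug; straight up to draw it out, which goes only at the locked angle: a turned key is held by the lock
- key_rack: grey key rack, block 200 x 60 x 64 mm, fixed. Origin: centre of its underside; z up; three slots in a row along its x at -65, 0 and +65, each 38 mm along y, 9.5 mm along x, 2.5 mm chamfer, 57 mm deep. A key stands in it with its collar on the top face: its origin is then 64 mm above the bench
- key_red: T-handled key, red cross bar, 240 g. Origin: under its collar, z up along the key. Cross bar 80 mm along y, 12 thick in x (18 at the ends), z 20 to 36; collar 20 x 20, z 0 to 8, rests on lock or rack; blade 34 in y, 6 thick in x, down to z -55, goes in either way round. Starts upright in any rack slot. Which of the three keys turns the lock differs from start to start and cannot be seen
- key_yellow: T-handled key, yellow cross bar, 240 g. Origin: under its collar, z up along the key. Cross bar 80 mm along y, 12 thick in x (18 at the ends), z 20 to 36; collar 20 x 20, z 0 to 8, rests on lock or rack; blade 34 in y, 6 thick in x, down to z -55, goes in either way round. Starts upright in any rack slot. Which of the three keys turns the lock differs from start to start and cannot be seen
- key_blue: T-handled key, blue cross bar, 240 g. Origin: under its collar, z up along the key. Cross bar 80 mm along y, 12 thick in x (18 at the ends), z 20 to 36; collar 20 x 20, z 0 to 8, rests on lock or rack; blade 34 in y, 6 thick in x, down to z -55, goes in either way round. Starts upright in any rack slot. Which of the three keys turns the lock differs from start to start and cannot be seen
- bar_1: black graphite specimen bar 120 x 20 x 20 mm, 90 g, may be absent. Origin: its centre; x along its length. Starts lying flat on the bench to the right
- bar_2: black graphite specimen bar 120 x 20 x 20 mm, 90 g, may be absent. Origin: its centre; x along its length. Starts lying flat on the bench to the right
- bar_3: black graphite specimen bar 120 x 20 x 20 mm, 90 g, may be absent. Origin: its centre; x along its length. Starts lying flat on the bench to the right
- bar_4: black graphite specimen bar 120 x 20 x 20 mm, 90 g, may be absent. Origin: its centre; x along its length. Starts lying flat on the bench to the right
- graphite_cylinder: bystander: standing black cylinder, 36 mm across, 90 mm tall; origin under its centre
- caliper: bystander: caliper lying flat, 200 mm long along x, up to 66 mm wide, 14 mm high; origin under the middle of its beam
- steel_weight: bystander: steel weight with a knob, 48 mm across, 70 mm tall; origin under its centre
There are look-alikes about, which are no part of the job. Leave any purple look-alike of the key_yellow alone.

How it is judged:
On the way, in this order (a step that is already met when the one before it is completed fails the run):
1. the right key turns the lock to its unlocked end (at least 1.1 rad) (value of joint lock above 1.1 rad), for 0.2 s.
2. the guard cover is slid open (at least 0.22 m) (value of joint cover above 0.22 m), for 0.2 s.
3. every bar lies across both rollers on a station ((horizontal distance between bar_1 and station_1 below 0.018 m or horizontal distance between bar_1 and station_2 below 0.018 m or horizontal distance between bar_1 and station_3 below 0.018 m or horizontal distance between bar_1 and station_4 below 0.018 m) and z of bar_1 in the frame of tester between 0.067 and 0.077 m and angle between the x axis of each of bar_1, bar_2, bar_3, bar_4 and the x axis of tester, either way round below 0.21 rad and (horizontal distance between bar_2 and station_1 below 0.018 m or horizontal distance between bar_2 and station_2 below 0.018 m or horizontal distance between bar_2 and station_3 below 0.018 m or horizontal distance between bar_2 and station_4 below 0.018 m) and z of bar_2 in the frame of tester between 0.067 and 0.077 m and (horizontal distance between bar_3 and station_1 below 0.018 m or horizontal distance between bar_3 and station_2 below 0.018 m or horizontal distance between bar_3 and station_3 below 0.018 m or horizontal distance between bar_3 and station_4 below 0.018 m) and z of bar_3 in the frame of tester between 0.067 and 0.077 m and (horizontal distance between bar_4 and station_1 below 0.018 m or horizontal distance between bar_4 and station_2 below 0.018 m or horizontal distance between bar_4 and station_3 below 0.018 m or horizontal distance between bar_4 and station_4 below 0.018 m) and z of bar_4 in the frame of tester between 0.067 and 0.077 m), for 0.2 s.
4. the guard cover is slid shut (value of joint cover below 0.008 m), for 0.2 s.
5. the lock is turned back to locked (value of joint lock below 0.15 rad), for 0.2 s.
At the end, for the whole second after the job is handed in: every bar present rests across both rollers, its middle within 18 mm of a station mark and square to within 0.21 rad; the cover is shut (within 8 mm), the lock is back at locked (within 0.15 rad) and all three keys stand in the key rack, collars on its top (within 5 mm) (all of step 3 and value of joint cover below 0.008 m and value of joint lock below 0.15 rad and y of key_red in the frame of key_rack between -0.012 and 0.012 m and x of key_red in the frame of key_rack between -0.08 and 0.08 m and z of key_red in the frame of key_rack between 0.059 and 0.069 m and angle between each of key_red, key_yellow, key_blue's own z axis and vertical below 0.2 rad and y of key_yellow in the frame of key_rack between -0.012 and 0.012 m and x of key_yellow in the frame of key_rack between -0.08 and 0.08 m and z of key_yellow in the frame of key_rack between 0.059 and 0.069 m and y of key_blue in the frame of key_rack between -0.012 and 0.012 m and x of key_blue in the frame of key_rack between -0.08 and 0.08 m and z of key_blue in the frame of key_rack between 0.059 and 0.069 m); the robot touches nothing.
It fails at once if the graphite cylinder is pushed more than 40 mm from its place (distance of graphite_cylinder from where it was at the start of the episode above 0.04 m).
It fails at once if the caliper is pushed more than 40 mm from its place (distance of caliper from where it was at the start of the episode above 0.04 m).
It fails at once if the steel weight is pushed more than 40 mm from its place (distance of steel_weight from where it was at the start of the episode above 0.04 m).
Of bar_1, bar_2, bar_3, bar_4 only 2 to 4 are there at a start; the rules pass over those that are not, and their reading is None.
At some moment in a run one of bar_1, bar_2, bar_3, bar_4 may be knocked a few centimetres aside while the robot is not near it.
It also fails if it takes over 210 s, if anything falls off the work surface, if the arm or the gripper's body presses on something with over 40 N, if the wrist force passes 120 N, or if a joint passes its speed limit or range.

ROBOT

A 6-joint arm with a two-finger parallel gripper is mounted at the origin on the work surface. World frame = base frame: x ahead of the robot, y to its left, z up, the work surface at z = 0. Lengths are in m, angles in rad, forces in N, time in s.
With the tool pointing down it reaches from about 0.35 to 0.975 m from the base axis. Payload 4.9 kg.
Tool frame: the origin (TCP) lies at the very end of the fingers, on their centre line; the grasp point (between the pads) lies 19 mm behind it; x points along the fingers, y is the direction in which the jaws open and shut, and the axes are right-handed (so a half turn about x gives the same grasp; the last joint's range is limited). The gripper opens to 85 mm and grips with 20 to 120 N. Pads are 22 mm wide; open, the fingers measure 114 mm over their backs; the gripper's body (76 mm by 85 mm) begins 54 mm behind the grasp point. The pads swing forward as they close: fully open they stand 13 mm farther back than shut.
Start: joints at [1.026, 0.053, 1.613, -0, 1.476, -0.119], TCP at [0.258, 0.569, 0.193] pointing down, gripper open.
Joint ranges: [-3.01, 3.01], [-1.01, 2.22], [0.06, 2.58], [-1.02, 4.17], [0.09, 2.62], [-3.14, 3.14]. Speed limits (rad/s): [2.57, 2.57, 3.14, 3.14, 3.14, 3.14].

INTERFACE

Orientations are given as a unit quaternion [w, x, y, z].
In Python, from plant import manip gives the robot as it stands.
- The arm moves only by the tool play_rows, never from a script. Its argument "plan" is a list of rows, each a list of 5 numbers: the shift along the tool's x, y, z in mm, then the turn about the tool's x in rad, then the closure, from -1 (fully open) to 1 (shut). A call has 1 to 8 rows; each row is the pose to reach, as a shift and turn from the pose commanded when the call began, along the tool's axes at that moment; what a row does not reach only later rows make up. A row lasts 1/8 s, in which the tool goes at most 62.5 mm and 10.7 degrees, less where a joint would pass 70% of its speed; a pose out of reach is approached as far as the arm can. A call with a gripper value outside its range is refused whole. The fingers move at their own pace and stop on an object; the grip force is fixed at half the most. Time passes only in rows, so rows that repeat a pose let the fingers close. It gives the time, the measured TCP pose, the force and the opening at its end, in the units of the state.
- manip.state(): the state, without advancing time (a new reading comes with each control period).
- manip.grab_frame(name): name is "scene" or "top"; returns a dict with "img" (384x512x3 uint8, red, green, blue), "range_z" (384x512 float32, m along the optical axis (not along the pixel's ray), 0 where there is no reading), "fx", "fy", "cx", "cy" (pixels), "origin" and "rotation" of the camera in the world. Camera axes: x right, y up, looking along -z (the intrinsics and any distortion apply to the point x, -y, -z); pixel columns grow to the right and rows downward; lengths in m; the calibration is good to about 2 mm. A picture is of the moment at which its call begins.
- manip.job_done(): hands the job in, once; it reports no verdict.
The state is a dict: "time": time; "joint_pos": joint angles; "joint_vel": joint speeds; "joint_efforts": joint torques, N m; "tool_pos": TCP position; "tool_rot": TCP orientation; "contact_force": force on the tool from outside, world axes, zero at the start; "ft_torque": the same for the moment, N m; "gripper_width": opening from 0.0 (shut) to 1.0 (fully open).
Only numpy, scipy, OpenCV 4.12 (cv2) and the standard library are available. Lean on these libraries where they do the work, as an engineer would, in place of code of your own. Each camera call takes 0.05 s, during which the arm holds its last target. There are 200 camera calls.

## Working session

There is one attempt and no reset: what is moved stays moved. The work goes in short steps, Python scripts to look and compute and a tool call to move; the robot and the scene stay as the last step left them, time stands still between calls to the robot, and variables do not carry over. Pictures are saved under pics/ and viewed, about 12 in all and at most 16, crops included, and the job is handed in when it is done.

Besides the shell and the picture viewer there is one more tool, called after "Request:" by a JSON object that holds its "method" and its "body". play_rows: Moves the arm, as the interface text tells. Its arguments: {"type":"object","properties":{"plan":{"type":"array"}},"required":["plan"]}

```bash
ls; mkdir -p pics
cat > h.py <<'E'
import numpy as np, cv2
from plant import manip
from scipy.spatial.transform import Rotation as R
def cloud(f):
    z=f["range_z"]; h,w=z.shape; v,u=np.mgrid[0:h,0:w]
    p=np.stack([(u-f["cx"])/f["fx"]*z,-(v-f["cy"])/f["fy"]*z,-z],-1)
    Rm=np.array(f["rotation"]); 
    return p@Rm.T+np.array(f["origin"])
def save(n,img,s=1):
    cv2.imwrite("pics/"+n,cv2.resize(img[...,::-1],None,fx=s,fy=s,interpolation=cv2.INTER_CUBIC))
def st():
    s=manip.state(); return s
E
python3 - <<'E'
from h import *
print(manip.state())
for n in("top","scene"):
    f=manip.grab_frame(n); save(n+"0.png",f["img"],1.5); np.save(n+"0.npy",f,allow_pickle=True)
    print({k:(np.shape(x) if np.size(x)>20 else x) for k,x in f.items()})
E
```

```text
pics
{'time': 0.0, 'joint_pos': array([ 1.02600813e+00,  5.33978347e-02,  1.61428715e+00, -2.97688141e-06,
        1.47596058e+00, -1.18974776e-01]), 'joint_vel': array([ 0.00126026,  0.00102596,  0.00041996, -0.00210073, -0.00011266,
        0.0004291 ]), 'joint_efforts': array([ 1.23117476e-03, -3.93671143e+01, -3.70178354e+01, -6.48809373e-05,
        6.86677377e-03, -3.58735360e-05]), 'tool_pos': array([0.25779089, 0.56860356, 0.19184176]), 'tool_rot': array([ 0.69090507,  0.14872626,  0.69137607, -0.15009935]), 'contact_force': array([-0.46234134, -0.01198612, -0.35266792]), 'ft_torque': array([0.02139714, 0.00233878, 0.05300146]), 'gripper_width': 1.002122934475255}
{'img': (384, 512, 3), 'range_z': (384, 512), 'fx': 365.36107578303154, 'fy': 365.36107578303154, 'cx': 258.8761647415098, 'cy': 196.25515581719577, 'origin': array([0.34161257, 0.04937421, 1.16662483]), 'rotation': array([ 0.70762602,  0.07807075, -0.07967838, -0.69772611])}
{'img': (384, 512, 3), 'range_z': (384, 512), 'fx': 438.4872461790878, 'fy': 438.4872461790878, 'cx': 248.12884075610907, 'cy': 195.1101592571487, 'origin': array([ 1.067388  , -0.73333371,  0.90792555]), 'rotation': array([0.8696076 , 0.40631043, 0.12017296, 0.2534816 ])}
```

View pics/top0.png

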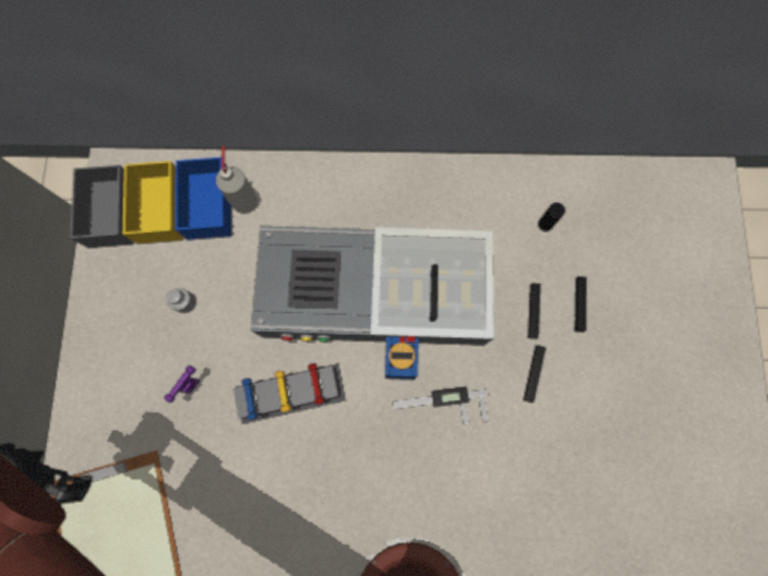

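View pics/scene0.png

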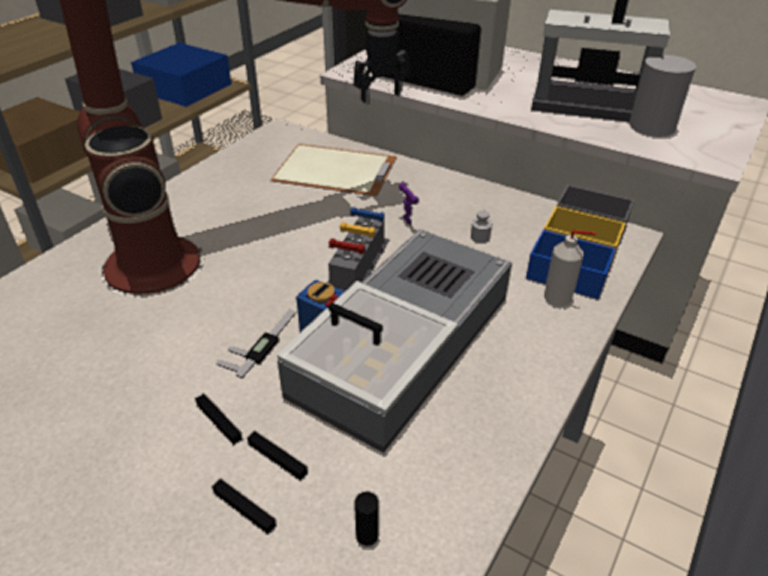

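```bash
cat >> h.py <<'E'
def cloud(f):
    z=f["range_z"]; h,w=z.shape; v,u=np.mgrid[0:h,0:w]
    p=np.stack([(u-f["cx"])/f["fx"]*z,-(v-f["cy"])/f["fy"]*z,-z],-1)
    q=f["rotation"]; Rm=R.from_quat([q[1],q[2],q[3],q[0]]).as_matrix()
    return p@Rm.T+np.array(f["origin"])
def ray(f,uv,h):
    uv=np.atleast_2d(uv).astype(float)
    d=np.stack([(uv[:,0]-f["cx"])/f["fx"],-(uv[:,1]-f["cy"])/f["fy"],-np.ones(len(uv))],-1)
    q=f["rotation"]; d=d@R.from_quat([q[1],q[2],q[3],q[0]]).as_matrix().T
    o=np.array(f["origin"]); return o+d*((h-o[2])/d[:,2])[:,None]
def rects(f,mask,h,amin=30):
    """blobs -> world min-area rectangles at height h"""
    n,l,s,c=cv2.connectedComponentsWithStats(mask.astype(np.uint8))
    out=[]
    for i in range(1,n):
        if s[i,4]<amin: continue
        v,u=np.where(l==i); p=ray(f,np.c_[u,v],h)[:,:2]
        (cx,cy),(a,b),t=cv2.minAreaRect((p*1000).astype(np.float32))
        if a<b: a,b,t=b,a,t+90
        out.append((c[i].round(1),s[i,4],[round(cx,1),round(cy,1)],[round(a,1),round(b,1)],round((t+90)%180-90,1),(p.mean(0)*1000).round(1)))
    return out
def pr(name,L):
    for o in L: print(name,"px",o[0],"n",o[1],"c",o[2],"size",o[3],"ang",o[4],"mean",o[5])
E
python3 - <<'E'
from h import *
for n,fl in(("top",0),("scene",0)):
    f=np.load(n+"0.npy",allow_pickle=True).item(); P=cloud(f); hsv=cv2.cvtColor(f["img"],cv2.COLOR_RGB2HSV); H,S,V=[hsv[...,i] for i in range(3)]
    print(n,"table z",np.median(P[...,2][(abs(P[...,2])<.03)]))
    Z=P[...,2]; X=P[...,0];Y=P[...,1]
    ws=(X>.25)&(X<.95)&(abs(Y)<.6)
    pr("blackbar",rects(f,(V<60)&ws&(Z>.008)&(Z<.03)&(Y<0),.02))
    pr("cyl",rects(f,(V<60)&ws&(Z>.08)&(Z<.1)&(Y<0),.09,10))
    k=ws&(S>110)&(Z>.088)&(Z<.11)
    pr("red",rects(f,k&((H<8)|(H>172))&(V>60),.1,15))
    pr("yel",rects(f,k&(H>15)&(H<32)&(V>100),.1,15))
    pr("blu",rects(f,k&(H>95)&(H<125),.1,15))
    pr("plug",rects(f,ws&(S>110)&(Z>.1)&(Z<.125)&(H>8)&(H<32)&(V>100),.112,15))
    pr("tall",rects(f,ws&(Z>.088)&(Z<.13),.1,300))
    pr("rack",rects(f,ws&(Z>.055)&(Z<.072)&(X<.55),.064,60))
    pr("handle",rects(f,ws&(V<60)&(Z>.135)&(Z<.165),.152,20))
    pr("cover",rects(f,ws&(Z>.1)&(Z<.125)&(S<60)&(V>150),.11,100))
E
```

```text
top table z -0.0003798451393425273
blackbar px [386.5 202.4] n 216 c [588.2, -363.1] size [116.4, 19.4] ang -3.6 mean [ 588.4 -361.6]
blackbar px [355.7 206.8] n 206 c [573.5, -261.7] size [115.2, 18.6] ang -4.8 mean [ 572.3 -261.8]
blackbar px [355.8 248.4] n 211 c [439.9, -256.3] size [113.8, 18.0] ang -14.7 mean [ 439.9 -256.2]
blackbar px [307.7 261.7] n 35 c [397.5, -105.5] size [30.2, 16.8] ang 40.1 mean [ 396.8 -105.3]
cyl px [370.1 140.6] n 90 c [770.7, -297.2] size [35.9, 28.7] ang -44.6 mean [ 770.3 -297.6]
red px [273.6 225.5] n 17 c [496.6, 2.9] size [11.8, 8.9] ang -89.2 mean [496.7   4. ]
red px [210.1 255.9] n 111 c [406.5, 186.1] size [76.6, 15.0] ang 12.9 mean [405.7 186.9]
yel px [187.9 261.1] n 128 c [391.3, 251.2] size [78.6, 17.2] ang 15.0 mean [390.1 250.1]
blu px [265.2 241.8] n 181 c [459.8, 23.2] size [75.9, 58.3] ang 0.8 mean [448.6  28.4]
blu px [276.7 229.6] n 21 c [484.2, -2.5] size [29.6, 11.2] ang -8.0 mean [484.7  -4.9]
blu px [165.9 266. ] n 110 c [376.1, 312.1] size [74.9, 15.1] ang 11.9 mean [375.3 312.3]
plug px [267.6 231.8] n 76 c [478.6, 20.8] s
[... 2254 characters left out ...]
.7, -4.7] size [70.6, 35.5] ang -19.9 mean [457.4  -5.3]
blu px [225.2 194.1] n 17 c [484.0, 48.4] size [18.5, 12.2] ang -4.8 mean [486.  49.]
plug px [213.7 194.1] n 113 c [467.1, 20.9] size [46.4, 44.5] ang 32.4 mean [467.1  19.9]
tall px [261.2 214.1] n 9758 c [580.2, 74.2] size [487.0, 305.5] ang 88.5 mean [616.5  41.1]
rack px [236.5 165.2] n 439 c [400.4, 243.6] size [205.8, 64.0] ang -76.9 mean [405.9 227.1]
rack px [192.8 253.5] n 66 c [527.0, -159.4] size [55.0, 14.3] ang -3.2 mean [ 526.8 -158.6]
handle px [236.9 212. ] n 222 c [588.7, -45.8] size [112.6, 24.3] ang -1.7 mean [589.6 -44.3]
cover px [246.5 230.3] n 4878 c [613.1, -36.6] size [240.8, 220.1] ang 88.8 mean [622.5 -49. ]
```

```bash
cat >> h.py <<'E'
def tool():
    s=manip.state(); q=s["tool_rot"]; M=R.from_quat([q[1],q[2],q[3],q[0]]).as_matrix()
    return s,np.array(s["tool_pos"])*1000,M
def go(x,y,z,jaw):
    """shift in tool axes (mm) and turn (rad) to TCP x,y,z mm with jaw axis at angle jaw deg (mod 180, nearest)"""
    s,p,M=tool(); d=M.T@(np.array([x,y,z])-p)
    a=np.degrees(np.arctan2(M[1,1],M[0,1])); t=(jaw-a+90)%180-90
    print("t=%.2f tcp"%s["time"],p.round(1),"jaw %.1f"%a,"q6 %.2f"%s["joint_pos"][5],"g %.2f"%s["gripper_width"],"| shift",d.round(1),"turn(+x tool) %.3f or %.3f"%(-np.radians(t),-np.radians(t-np.sign(t)*180)))
E
python3 - <<'E'
from h import *
s,p,M=tool(); print(M.round(3))
F={n:np.load(n+"0.npy",allow_pickle=True).item() for n in("top","scene")}
def fit(name,m,P):
    p=(P[m][:,:2]*1000).astype(np.float32); (cx,cy),(a,b),t=cv2.minAreaRect(p)
    lo,hi=np.percentile(P[m][:,2]*1000,[5,95])
    print(name,len(p),"c %.1f %.1f"%(cx,cy),"med",np.median(p,0).round(1),"size %.1f %.1f ang %.1f"%(a,b,t),"z %.1f %.1f"%(lo,hi))
for n,f in F.items():
    P=cloud(f); hsv=cv2.cvtColor(f["img"],cv2.COLOR_RGB2HSV); H,S,V=[hsv[...,i] for i in range(3)]; X,Y,Z=P[...,0],P[...,1],P[...,2]
    print(n)
    rk=(X>.34)&(X<.47)&(Y>.15)&(Y<.36)
    top=rk&(Z>.095)&(Z<.106)&(S>90)
    fit("red",top&((H<10)|(H>170)),P);fit("yel",top&(H>12)&(H<35),P);fit("blu",top&(H>90)&(H<130),P)
    fit("rack",rk&(Z>.061)&(Z<.068),P)
    fit("handle",(Z>.147)&(Z<.158)&(X>.5)&(X<.66)&(abs(Y+.037)<.05),P)
    fit("locktop",(Z>.106)&(Z<.118)&(X>.43)&(X<.492)&(abs(Y-.02)<.05),P)
    fit("brass",(Z>.106)&(Z<.118)&(X>.43)&(X<.492)&(abs(Y-.02)<.05)&(H>5)&(H<35)&(S>90)&(V>90),P)
    fit("slot",(X>.44)&(X<.485)&(abs(Y-.02)<.02)&(V<70),P)
    fit("drive",(Z>.092)&(Z<.103)&(X>.5)&(Y>.09)&(Y<.36),P)
    for c in((.588,-.363),(.577,-.265),(.443,-.26)):
        fit("bar",(Z>.016)&(Z<.025)&(V<60)&(np.hypot(X-c[0],Y-c[1])<.075),P)
f=F["top"]["img"]; save("crop1.png",np.hstack([cv2.resize(f[215:260,240:300],(400,300),interpolation=cv2.INTER_CUBIC),cv2.resize(f[235:287,155:233],(400,300),interpolation=cv2.INTER_CUBIC)]))
E
```

```text
[[-0.001  0.413  0.911]
 [-0.002  0.911 -0.413]
 [-1.    -0.002 -0.   ]]
top
red 109 c 407.3 187.5 med [405.5 188. ] size 78.9 15.3 ang 10.3 z 96.2 102.3
yel 123 c 391.7 251.5 med [392.9 251.6] size 79.4 15.0 ang 12.9 z 96.2 103.1
blu 100 c 377.2 312.9 med [375.2 313.6] size 74.3 14.7 ang 12.9 z 95.9 103.0
rack 862 c 391.5 252.3 med [391.3 244.7] size 60.1 199.8 ang 13.6 z 61.4 66.5
handle 173 c 580.0 -37.3 med [580.4 -37.2] size 12.0 109.1 ang 89.7 z 147.6 153.6
locktop 250 c 464.3 23.4 med [461.5  23.5] size 52.8 46.5 ang 0.8 z 108.2 114.7
brass 173 c 462.9 22.0 med [455.9  23.3] size 50.0 43.6 ang 0.6 z 108.4 114.0
slot 24 c 462.6 22.1 med [462.6  22.1] size 3.6 31.9 ang 0.6 z 109.2 115.0
drive 5322 c 667.0 224.9 med [610.8 204.5] size 328.8 269.6 ang 0.0 z 94.1 100.9
bar 195 c 588.6 -362.1 med [ 582.9 -362.2] size 18.4 117.1 ang 85.3 z 16.6 23.0
bar 193 c 573.6 -262.0 med [ 571.5 -262.1] size 18.7 116.0 ang 84.5 z 16.5 22.6
bar 199 c 450.3 -257.9 med [ 441.1 -256.4] size 31.5 133.0 ang 82.7 z 16.7 22.7
scene
red 80 c 412.4 187.1 med [412.4 186.5] size 78.0 18.1 ang 14.9 z 95.7 10
[... 172 characters left out ...]
248.0 med [406.7 218.1] size 62.3 197.9 ang 13.7 z 61.6 66.7
handle 178 c 585.5 -38.4 med [588.3 -39.9] size 17.0 107.0 ang 88.3 z 147.7 153.7
locktop 181 c 466.3 21.1 med [469.   19.1] size 50.5 51.9 ang 5.1 z 107.7 114.0
brass 126 c 467.0 21.0 med [470.4  19.8] size 47.7 46.1 ang 24.6 z 109.1 114.0
slot 36 c 468.0 13.4 med [464.3  16.2] size 36.0 39.0 ang 57.6 z 101.5 113.5
drive 3467 c 675.6 227.3 med [628.3 197.2] size 272.1 331.0 ang 88.8 z 95.4 101.2
bar 390 c 595.3 -365.7 med [ 597.3 -366.8] size 19.8 121.1 ang 85.7 z 17.2 22.6
bar 325 c 570.9 -265.0 med [ 581.5 -266.4] size 24.3 135.2 ang 88.3 z 17.0 22.7
bar 256 c 444.9 -260.7 med [ 447.5 -260.8] size 18.6 119.8 ang 75.7 z 17.0 22.4
```

View pics/crop1.png

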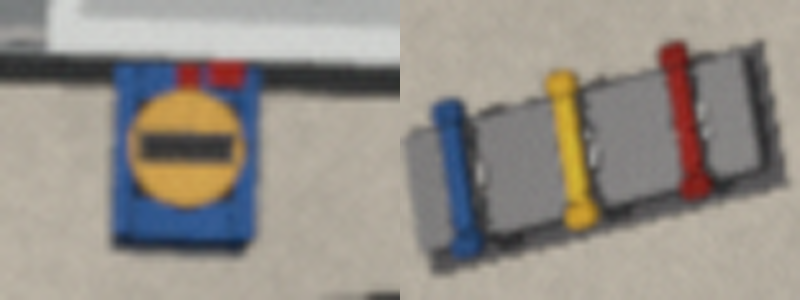

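```bash
python3 -c "
from h import *
go(410,187,150,103.6)"
```

```text
t=0.10 tcp [257.8 568.6 192. ] jaw 65.6 q6 -0.12 g 1.00 | shift [  42.4 -284.6  296.2] turn(+x tool) -0.663 or 2.478
```

Request:
{"method": "play_rows", "body": {"plan": [[0,-40,42,-0.1,-0.2],[0,-80,84,-0.2,-0.2],[0,-120,126,-0.3,-0.2],[0,-160,168,-0.4,-0.2],[10,-200,210,-0.5,-0.2],[20,-240,252,-0.6,-0.2],[30,-285,296,-0.663,-0.2],[42,-285,296,-0.663,-0.2]]}}

```text
time: 1.1
tool_pos: [0.411, 0.1841, 0.1506]
tool_rot: [0.703, -0.081, 0.702, 0.081]
contact_force: [-0.6, 1.5, 0.9]
gripper_width: 0.6
```

```bash
python3 -c "
from h import *
go(410,187,150,103.6)
f=manip.grab_frame('scene'); g=manip.grab_frame('top')
a=cv2.resize(f['img'][90:210,170:330],(400,300),interpolation=cv2.INTER_CUBIC); b=cv2.resize(g['img'][220:310,150:270],(400,300),interpolation=cv2.INTER_CUBIC)
save('c2.png',np.hstack([a,b]))
np.save('s2.npy',f,allow_pickle=True)
"
```

```text
t=1.10 tcp [411.  184.1 150.6] jaw 103.2 q6 -1.54 g 0.60 | shift [ 0.6  3.  -0.4] turn(+x tool) -0.007 or 3.134
```

View pics/c2.png

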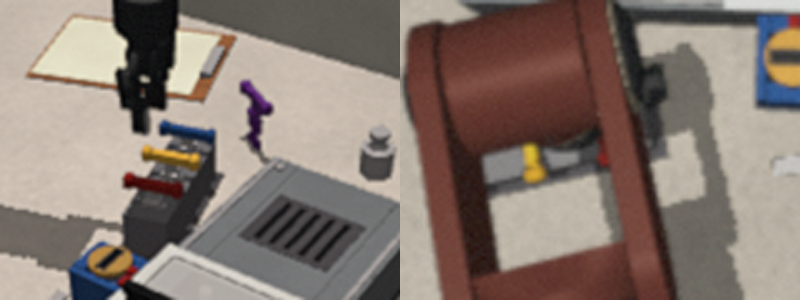

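```bash
python3 -c "
from h import *
go(410,187,150,103.6)
f=manip.grab_frame('scene')
P=cloud(f);m=(P[...,2]>.145)&(P[...,2]<.19)&(abs(P[...,0]-.41)<.08)&(abs(P[...,1]-.185)<.08)
Q=P[m]*1000
for a in range(145,190,5):
  q=Q[(Q[:,2]>=a)&(Q[:,2]<a+5)]
  if len(q): print(a,len(q),q[:,:2].min(0).round(1),q[:,:2].max(0).round(1))
u=np.array([np.cos(np.radians(103.6)),np.sin(np.radians(103.6))]);v=np.array([u[1],-u[0]])
q=Q[Q[:,2]<175]; r=q[:,:2]-[410,187]
print(np.histogram(r@u,np.arange(-60,61,6))[0]); print(np.histogram(r@v,np.arange(-60,61,6))[0])
"
```

```text
t=1.20 tcp [408.8 186.7 149.1] jaw 103.5 q6 -1.54 g 0.60 | shift [-0.9  0.1  1.2] turn(+x tool) -0.003 or 3.139
[0 0 0 0 0 0 0 0 0 0 0 0 0 0 0 0 0 0 0 0]
[0 0 0 0 0 0 0 0 0 0 0 0 0 0 0 0 0 0 0 0]
```

```bash
cat >> h.py <<'E'
def proj(f,p):
    q=f["rotation"]; c=(np.atleast_2d(p)/1000-np.array(f["origin"]))@R.from_quat([q[1],q[2],q[3],q[0]]).as_matrix()
    return np.c_[f["cx"]-c[:,0]/c[:,2]*f["fx"],f["cy"]+c[:,1]/c[:,2]*f["fy"]]
E
python3 -c "
from h import *
f=manip.grab_frame('scene')
s,p,M=tool(); j=M[:,1]
w=s['gripper_width']*85/2
print(p, proj(f,[p,p+j*w,p-j*w,p+j*(w+14)-M[:,0]*8,p-j*(w+14)-M[:,0]*8]))
print(f['img'][120:152,212:240].max(-1)); 
print(f['range_z'][135:140,215:235])
"
```

```text
[409.37766229 188.21310879 150.75355847] [[230.02090684 148.62324598]
 [232.89216673 144.32480713]
 [227.07056862 153.04006956]
 [234.38842497 139.84763403]
 [225.31197693 153.33884231]]
[[227 228 229 230 175  45  13  32  38  34  26  19  18  24  92 150 167 139
   39  14  18  20  20  12  30 121 206 232]
 [229 229 231 237 200  56   7  27  36  30  21  12  15  31 103 176 207 175
   53  14  17  20  14  14  63 151 222 233]
 [215 223 225 233 200  65  13  27  35  34  23  15  13  12  32  64  97  95
   28  15  15  19  15  36 113 197 236 232]
 [170 183 188 199 177  67  15  23  32  31  25  20  15  12  14  16  26  28
   15  15  15  14  11  46 136 214 233 228]
 [129 130 135 143 124  63  14  15  23  27  22  14  17  14  18  23  15  17
   18  17  17  13   7  34 131 215 233 229]
 [142 146 144 130 109  72  19  17  21  22  21  17  16  19  41  53  24  19
   16  16  18  12  12  31 123 207 235 232]
 [205 206 196 173 153 119  30   6  17  19  15  17  17  17  49  66  26  17
   15  16  19  15  11  23  93 170 207 204]
 [203 206 207 207 210 176  51   7  16  15  18  16  15  16  36  48  21  16
   16  19  11  18  1
[... 3166 characters left out ...]
754443 1.2828758
  1.283765  1.2905316 1.6889567 1.6948366 1.6850638 1.6869226]
 [1.6856211 1.6847491 1.6776149 1.6866021 1.6916912 0.        1.6888682
  1.6883833 1.2813128 1.2838383 1.281028  1.2808481 1.2774543 1.2899005
  1.2832543 1.2912227 1.6862669 1.6796156 1.6836253 1.6824199]
 [1.6826918 1.6805041 1.6867093 1.6855001 1.6760962 1.6865578 1.6850122
  1.6776545 1.2811738 1.281707  1.2850037 1.2825404 1.2790767 1.2894268
  1.2842871 1.2909145 1.6831546 1.68194   1.6759789 1.67904  ]
 [1.6774846 1.6701343 1.6768733 1.6735826 1.6699259 1.6741476 1.684109
  1.6702307 1.2832285 1.2868856 1.2831213 1.284176  1.2874627 1.2835313
  1.2898345 1.2915096 1.674888  1.6756593 1.6727017 1.485933 ]]
```

Request:
{"method": "play_rows", "body": {"plan": [[20,0,0,0,-0.2],[40,0,0,0,-0.2],[55,0,0,0,-0.2],[65,0,0,0,-0.2],[72,0,0,0,-0.2],[72,0,0,0,-0.2],[72,0,0,0,0.3],[72,0,0,0,0.5]]}}

```text
time: 2.3
tool_pos: [0.4105, 0.1874, 0.0797]
tool_rot: [0.703, -0.084, 0.702, 0.084]
contact_force: [-0.4, 0.1, -0.0]
gripper_width: 0.246
```

Request:
{"method": "play_rows", "body": {"plan": [[0,0,0,0,0.6],[0,0,0,0,0.65],[0,0,0,0,0.7],[0,0,0,0,0.75],[0,0,0,0,0.8],[0,0,0,0,0.8]]}}

```text
time: 3.05
tool_pos: [0.41, 0.1874, 0.0791]
tool_rot: [0.702, -0.084, 0.702, 0.084]
contact_force: [0.2, -0.6, 0.5]
gripper_width: 0.104
```

Request:
{"method": "play_rows", "body": {"plan": [[0,0,0,0,1],[0,0,0,0,1],[0,0,0,0,1]]}}

```text
time: 3.42
tool_pos: [0.41, 0.1874, 0.0791]
tool_rot: [0.702, -0.084, 0.702, 0.084]
contact_force: [0.8, 0.0, -0.2]
gripper_width: 0.001
```

```bash
python3 -c "
from h import *
f=manip.grab_frame('scene')
print(manip.state()['gripper_width'])
save('c3.png',f['img'][110:190,190:290],5)
"
```

```text
-0.002442834136333934
```

View pics/c3.png

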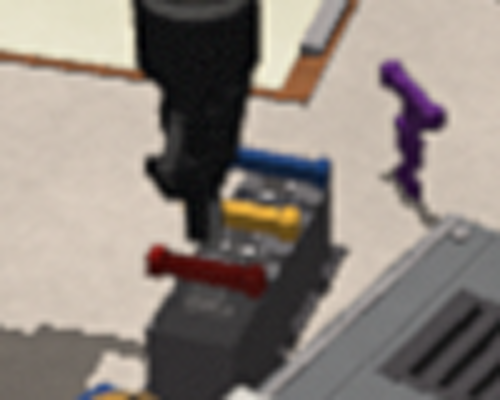

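```bash
python3 -c "
from h import *
f=manip.grab_frame('scene'); s,p,M=tool(); print(p,proj(f,[p,[410,187,100]]).round(1),f['rotation'],f['origin'])
P=cloud(f)*1000; V=f['img'].max(-1)
for r in range(140,162,2):
  for c in (228,229,230,231,232): print(r,c,V[r,c],P[r,c].round(0),end=' ')
  print()
"
```

```text
[409.99405798 187.35355559  79.10807118] [[230.7 167.6]
 [230.4 162.3]] [0.8696076  0.40631043 0.12017296 0.2534816 ] [ 1.067388   -0.73333371  0.90792555]
140 228 18 [423. 161. 202.] 140 229 17 [425. 162. 202.] 140 230 17 [428. 164. 201.] 140 231 19 [428. 169. 199.] 140 232 19 [430. 171. 198.] 
142 228 32 [432. 148. 205.] 142 229 22 [418. 173. 186.] 142 230 23 [423. 170. 190.] 142 231 20 [424. 174. 188.] 142 232 18 [430. 170. 192.] 
144 228 20 [437. 140. 204.] 144 229 18 [418. 171. 180.] 144 230 18 [421. 173. 180.] 144 231 19 [423. 175. 180.] 144 232 18 [424. 179. 178.] 
146 228 16 [436. 141. 197.] 146 229 17 [434. 149. 191.] 146 230 19 [431. 158. 185.] 146 231 17 [423. 174. 173.] 146 232 14 [426. 175. 174.] 
148 228 14 [434. 144. 187.] 148 229 17 [433. 150. 183.] 148 230 17 [430. 160. 176.] 148 231 17 [430. 165. 173.] 148 232 17 [427. 173. 168.] 
150 228 10 [423. 158. 168.] 150 229 15 [432. 152. 175.] 150 230 15 [431. 158. 171.] 150 231 27 [433. 160. 170.] 150 232 46 [422. 181. 154.] 
152 228 11 [411. 174. 147.] 152 229 17 [414. 175. 147.] 152 230 19 [419. 174. 150.] 152 231 32 [420. 178. 148.] 152 232 57 [421. 182. 146.] 
154 228 12 [413. 172. 141.] 154 229 15 [412. 178. 138.] 154 230 19 [418. 175. 141.] 154 231 36 [422. 174. 144.] 154 232 57 [420. 183. 137.] 
156 228 14 [413. 171. 135.] 156 229 9 [413. 176. 131.] 156 230 17 [418. 174. 134.] 156 231 29 [418. 180. 132.] 156 232 57 [423. 178. 134.] 
158 228 120 [410. 175. 124.] 158 229 86 [416. 172. 128.] 158 230 44 [417. 176. 126.] 158 231 47 [421. 175. 128.] 158 232 66 [420. 182. 123.] 
160 228 164 [313. 308.   0.] 160 229 96 [369. 237.  64.] 160 230 78 [372. 238.  64.] 160 231 78 [378. 236.  67.] 160 232 85 [376. 243.  62.]
```

Request:
{"method": "play_rows", "body": {"plan": [[0,0,0,0,-0.2],[0,0,0,0,-0.2],[0,0,0,0,-0.2],[0,0,0,0,-0.2],[10,0,0,0,-0.2],[20,0,0,0,-0.2],[20,0,0,0,-0.2],[20,0,0,0,-0.2]]}}

```text
time: 4.53
tool_pos: [0.4099, 0.1873, 0.0589]
tool_rot: [0.702, -0.084, 0.702, 0.084]
contact_force: [0.7, -0.3, 0.1]
gripper_width: 0.606
```

```bash
python3 -c "
from h import *
f=manip.grab_frame('scene'); s,p,M=tool(); print(p,s['gripper_width'],s['contact_force'])
P=cloud(f)*1000; V=f['img'].max(-1)
m=(V<70)&(abs(P[...,0]-410)<60)&(abs(P[...,1]-187)<60)&(P[...,2]>100)&(P[...,2]<200)
Q=P[m]; print(len(Q)); j=M[:2,1]; k=M[:2,2]
r=(Q[:,:2]-p[:2])
for z in range(100,160,5):
  a=(Q[:,2]>=z)&(Q[:,2]<z+5)
  if a.sum(): print(z,a.sum(),'jaw',np.percentile(r[a]@j,[0,50,100]).round(0),'k',np.percentile(r[a]@k,[0,50,100]).round(0))
save('c4.png',f['img'][110:190,190:290],5)
"
```

```text
[410.12702134 187.3857976   59.20471003] 0.5985104882645828 [ 0.6659271   0.0179462  -0.22079222]
315
100 7 jaw [-24.  24.  28.] k [-6.  9. 39.]
105 11 jaw [-38.  22.  28.] k [-4.  4. 13.]
110 14 jaw [-41. -32.  26.] k [-9.  6. 11.]
115 19 jaw [-44.  19.  27.] k [-9.  4. 15.]
120 17 jaw [-43. -31.  27.] k [-9.  4. 14.]
125 13 jaw [-42. -38.  27.] k [-6.  5. 13.]
130 10 jaw [-43. -32.  29.] k [ 3.  9. 13.]
135 12 jaw [-46.  24.  30.] k [-3.  7. 13.]
140 6 jaw [-39.  27.  31.] k [ 1.  8. 14.]
145 19 jaw [-57. -38.  50.] k [-6. 13. 16.]
150 23 jaw [-60. -40.  46.] k [-7.  7. 14.]
155 20 jaw [-63. -53.  25.] k [-8.  8. 14.]
```

View pics/c4.png

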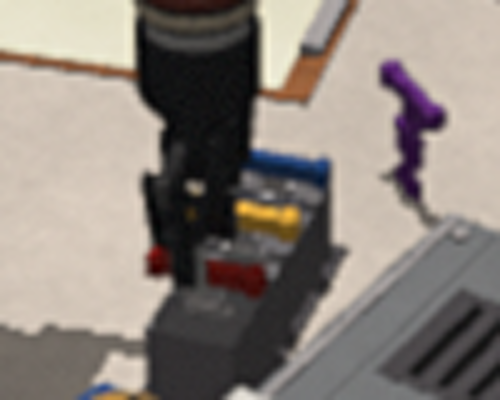

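Request:
{"method": "play_rows", "body": {"plan": [[5,0,0,0,-0.2],[10,0,0,0,-0.2],[15,0,0,0,-0.2],[18,0,0,0,-0.2],[18,0,0,0,0.4],[18,0,0,0,0.6],[18,0,0,0,0.65],[18,0,0,0,0.65]]}}

```text
time: 5.58
tool_pos: [0.4101, 0.1876, 0.0413]
tool_rot: [0.702, -0.083, 0.702, 0.084]
contact_force: [-0.6, 2.2, 1.0]
gripper_width: 0.175
```

Request:
{"method": "play_rows", "body": {"plan": [[0,0,0,0,0.7],[0,0,0,0,0.72],[0,0,0,0,0.75],[0,0,0,0,0.8],[0,0,0,0,0.8]]}}

```text
time: 6.2
tool_pos: [0.4102, 0.1878, 0.0415]
tool_rot: [0.702, -0.083, 0.702, 0.084]
contact_force: [-1.8, 4.7, 4.0]
gripper_width: 0.127
```

Request:
{"method": "play_rows", "body": {"plan": [[0,0,0,0,1],[0,0,0,0,1],[-5,0,0,0,1],[-15,0,0,0,1],[-30,0,0,0,1],[-45,0,0,0,1],[-60,0,0,0,1],[-60,0,0,0,1]]}}

```text
time: 7.2
tool_pos: [0.4119, 0.1871, 0.1038]
tool_rot: [0.704, -0.084, 0.7, 0.083]
contact_force: [0.1, 0.1, -3.0]
gripper_width: 0.123
```

Request:
{"method": "play_rows", "body": {"plan": [[-20,0,0,0,1],[-40,0,0,0,1],[-65,0,0,0,1],[-65,0,0,0,1],[-65,0,0,0,1]]}}

```text
time: 7.82
tool_pos: [0.4095, 0.187, 0.1649]
tool_rot: [0.702, -0.084, 0.703, 0.083]
contact_force: [-0.2, 0.6, -2.4]
gripper_width: 0.122
```

```bash
python3 -c "
from h import *
go(464.5,21.5,166,-1.2)
f=manip.grab_frame('scene'); s,p,M=tool(); print(s['contact_force'])
P=cloud(f)*1000; hsv=cv2.cvtColor(f['img'],cv2.COLOR_RGB2HSV); H,S,V=[hsv[...,i] for i in range(3)]
m=((H<10)|(H>170))&(S>110)&(V>50)&(P[...,2]>190)&(P[...,2]<240)&(abs(P[...,0]-410)<80)&(abs(P[...,1]-187)<80)
Q=P[m]; print(len(Q),Q.min(0).round(),Q.max(0).round()); save('c5.png',f['img'][90:210,160:320],4)
"
```

```text
t=7.83 tcp [409.5 187.  164.9] jaw 103.6 q6 -1.54 g 0.12 | shift [  -1.  -173.8   14.6] turn(+x tool) -1.313 or 1.829
[ 0.3268466   0.20664656 -3.49733452]
83 [375. 168. 211.] [450. 198. 227.]
```

View pics/c5.png

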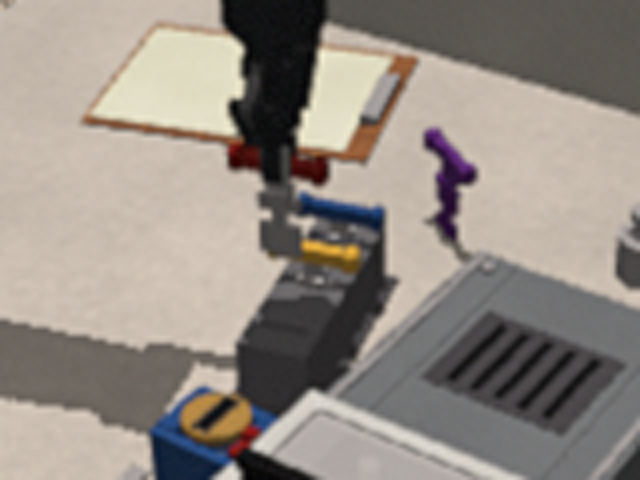

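Request:
{"method": "play_rows", "body": {"plan": [[0,0,0,0.18,1],[0,-20,2,0.36,1],[0,-45,4,0.54,1],[0,-75,6,0.72,1],[0,-105,9,0.9,1],[0,-135,12,1.08,1],[0,-160,14,1.26,1],[0,-174,14.5,1.44,1]]}}

```text
time: 8.88
tool_pos: [0.4643, 0.0205, 0.1643]
tool_rot: [0.581, 0.402, 0.582, -0.403]
contact_force: [1.1, 0.7, -2.8]
gripper_width: 0.128
```

Request:
{"method": "play_rows", "body": {"plan": [[0,0,0,0.13,1],[0,0,0,0.26,1],[0,0,0,0.389,1],[0,0,0,0.389,1],[0,0,0,0.389,1]]}}

```text
time: 9.5
tool_pos: [0.4645, 0.0217, 0.1652]
tool_rot: [-0.495, -0.504, -0.496, 0.505]
contact_force: [0.6, 0.0, -2.1]
gripper_width: 0.128
```

```bash
python3 -c "
from h import *
go(464.7,21.5,166,-1.2)
f=manip.grab_frame('scene'); g=manip.grab_frame('top'); s,p,M=tool(); print(s['contact_force'])
P=cloud(f)*1000; hsv=cv2.cvtColor(f['img'],cv2.COLOR_RGB2HSV); H,S,V=[hsv[...,i] for i in range(3)]
m=((H<10)|(H>170))&(S>110)&(V>50)&(P[...,2]>190)&(P[...,2]<240)&(abs(P[...,0]-464)<80)&(abs(P[...,1]-20)<80)
Q=P[m]; print(len(Q),Q.min(0).round(),Q.max(0).round())
m=(P[...,2]>128)&(P[...,2]<176)&(V>70)&(abs(P[...,0]-464)<40)&(abs(P[...,1]-20)<40)
Q=P[m]; print(len(Q),Q.min(0).round(),Q.max(0).round())
a=cv2.resize(f['img'][130:230,150:283],(400,300),interpolation=cv2.INTER_CUBIC); b=cv2.resize(g['img'][190:280,210:330],(400,300),interpolation=cv2.INTER_CUBIC)
save('c6.png',np.hstack([a,b]))
"
```

```text
t=9.50 tcp [464.5  21.7 165.2] jaw -1.1 q6 -0.09 g 0.13 | shift [-0.8  0.2  0.2] turn(+x tool) 0.002 or -3.140
[ 0.34107458 -0.27886737 -2.25262457]
64 [460. -19. 215.] [478.  50. 227.]
57 [463.   2. 131.] [473.  41. 176.]
```

View pics/c6.png

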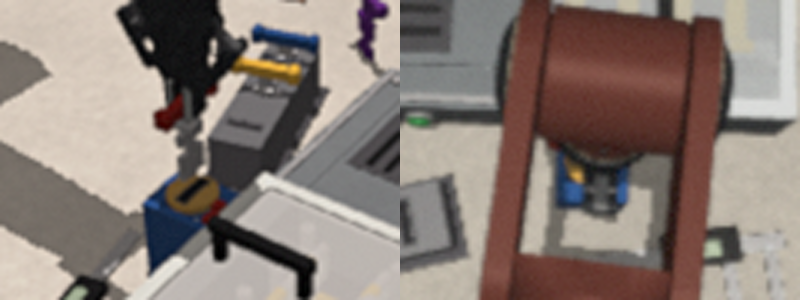

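Request:
{"method": "play_rows", "body": {"plan": [[10,0,0,0,1],[18,0,0,0,1],[22,0,0,0,1],[26,0,0,0,1],[30,0,0,0,1],[33,0,0,0,1],[33,0,0,0,1]]}}

```text
time: 10.48
tool_pos: [0.4648, 0.0217, 0.1328]
tool_rot: [-0.495, -0.505, -0.495, 0.505]
contact_force: [-0.5, -0.3, -2.3]
gripper_width: 0.124
```

Request:
{"method": "play_rows", "body": {"plan": [[8,0,0,0,1],[16,0,0,0,1],[24,0,0,0,1],[31,0,0,0,1],[37,0,0,0,1],[41,0,0,0,1],[43,0,0,0,1],[43,0,0,0,1]]}}

```text
time: 11.48
tool_pos: [0.465, 0.0216, 0.09]
tool_rot: [-0.495, -0.505, -0.495, 0.505]
contact_force: [-1.8, -0.4, -2.7]
gripper_width: 0.125
```

Request:
{"method": "play_rows", "body": {"plan": [[1,0,0,0,1],[1.5,0,0,-0.12,1],[1.5,0,0,-0.24,1],[1.5,0,0,-0.36,1],[1.5,0,0,-0.45,1],[1.5,0,0,-0.52,1],[1.5,0,0,-0.58,1],[1.5,0,0,-0.58,1]]}}

```text
time: 12.48
tool_pos: [0.4648, 0.0211, 0.0896]
tool_rot: [0.617, 0.345, 0.617, -0.345]
contact_force: [-5.3, -1.6, 3.6]
gripper_width: 0.128
```

```bash
python3 -c "
from h import *
go(465,21.6,89,-1.2)
print(manip.state()['ft_torque'],manip.state()['contact_force'])"
```

```text
t=12.47 tcp [464.8  21.1  89.6] jaw 31.5 q6 -0.67 g 0.13 | shift [ 0.6  0.5 -0.3] turn(+x tool) 0.571 or -2.570
[-0.40996436  0.93338945 -2.88164438] [-5.3110159  -1.59917582  3.57300311]
```

Red stops at about 0.57 rad with 2.9 N m resisting: a wrong key. I'll turn it back and return it.

Request:
{"method": "play_rows", "body": {"plan": [[0,0,0,0.15,1],[0,0,0,0.3,1],[0,0,0,0.45,1],[0,0,0,0.58,1],[0,0,0,0.66,1],[0,0,0,0.66,1],[0,0,0,0.58,1],[0,0,0,0.58,1]]}}

```text
time: 13.48
tool_pos: [0.4651, 0.0213, 0.0894]
tool_rot: [-0.495, -0.505, -0.494, 0.506]
contact_force: [-3.7, -3.2, 3.6]
gripper_width: 0.124
```

Request:
{"method": "play_rows", "body": {"plan": [[-4,0,0,0,1],[-10,0,0,0,1],[-20,0,0,0,1],[-30,0,0,0,1],[-30,0,0,0,1]]}}

```text
time: 14.1
tool_pos: [0.4651, 0.0216, 0.1198]
tool_rot: [0.495, 0.505, 0.495, -0.505]
contact_force: [-2.4, -0.6, -0.8]
gripper_width: 0.124
```

```bash
python3 -c "
from h import *
go(465,21.6,119,-1.2)
print(manip.state()['ft_torque'],manip.state()['contact_force'])"
```

```text
t=14.10 tcp [465.1  21.6 119.8] jaw -1.2 q6 -0.09 g 0.12 | shift [ 0.8 -0.1  0. ] turn(+x tool) -0.000 or 3.142
[0.03914045 0.52411871 0.036171  ] [-2.39285817 -0.57781565 -0.83992113]
```

Request:
{"method": "play_rows", "body": {"plan": [[-20,0,0,0,1],[-46,0,0,0,1],[-46,0,0,0.18,1],[-46,-15,-30,0.36,1],[-46,-25,-65,0.54,1],[-46,-40,-105,0.72,1],[-46,-52,-140,0.9,1],[-46,-58.5,-164.7,1.08,1]]}}

```text
time: 15.1
tool_pos: [0.4098, 0.1891, 0.1647]
tool_rot: [0.163, 0.689, 0.163, -0.687]
contact_force: [-0.6, -0.3, -2.7]
gripper_width: 0.124
```

Request:
{"method": "play_rows", "body": {"plan": [[0,0,0,0.12,1],[0,0,0,0.233,1],[0,0,0,0.233,1],[0,0,0,0.233,1]]}}

```text
time: 15.6
tool_pos: [0.4101, 0.1875, 0.1646]
tool_rot: [0.084, 0.702, 0.084, -0.702]
contact_force: [-0.3, 0.2, -1.9]
gripper_width: 0.126
```

```bash
python3 -c "
from h import *
go(410,187.5,166,103.6)"
```

```text
t=15.60 tcp [410.1 187.5 164.6] jaw -76.4 q6 1.60 g 0.13 | shift [-1.4 -0.   0.1] turn(+x tool) 0.001 or -3.141
```

Request:
{"method": "play_rows", "body": {"plan": [[25,0,0,0,1],[50,0,0,0,1],[63,0,0,0,1],[68,0,0,0,1],[73,0,0,0,1],[78,0,0,0,1],[80,0,0,0,1]]}}

```text
time: 16.48
tool_pos: [0.4125, 0.1889, 0.0908]
tool_rot: [0.083, 0.704, 0.084, -0.7]
contact_force: [-10.9, -1.6, 27.0]
gripper_width: 0.124
```

Request:
{"method": "play_rows", "body": {"plan": [[-10,0,0,0,1],[-25,0,0,0,1],[-25,0,0,0,1],[-25,0,0,0,1]]}}

```text
time: 16.98
tool_pos: [0.4097, 0.1874, 0.1092]
tool_rot: [-0.084, -0.702, -0.083, 0.702]
contact_force: [-0.3, -0.2, -2.9]
gripper_width: 0.125
```

```bash
python3 -c "
from h import *
go(410,187.5,41.5,103.6)
f=manip.grab_frame('scene'); s,p,M=tool(); print(s['contact_force'])
P=cloud(f)*1000; hsv=cv2.cvtColor(f['img'],cv2.COLOR_RGB2HSV); H,S,V=[hsv[...,i] for i in range(3)]
m=((H<10)|(H>170))&(S>110)&(V>50)&(P[...,2]>p[2]+20)&(P[...,2]<p[2]+70)&(abs(P[...,0]-410)<80)&(abs(P[...,1]-187)<80)
Q=P[m]; print(len(Q),Q.min(0).round(),Q.max(0).round())
v,u=np.where(m); l=cv2.fitLine(ray(f,np.c_[u,v],(p[2]+55)/1000)[:,:2].astype(np.float32)*1000,cv2.DIST_HUBER,0,.01,.01).ravel(); print('bar angle',np.degrees(np.arctan2(l[1],l[0])),l)
save('c7.png',f['img'][100:190,180:300],6)
"
```

```text
t=16.98 tcp [409.7 187.4 109.2] jaw -76.4 q6 1.60 g 0.12 | shift [67.7 -0.1 -0.3] turn(+x tool) -0.001 or 3.141
[-0.24797633  0.86995708 -2.29028373]
78 [378. 168. 154.] [453. 201. 172.]
bar angle 11.81343 [9.7881943e-01 2.0472549e-01 4.1712122e+02 1.8435477e+02]
```

View pics/c7.png

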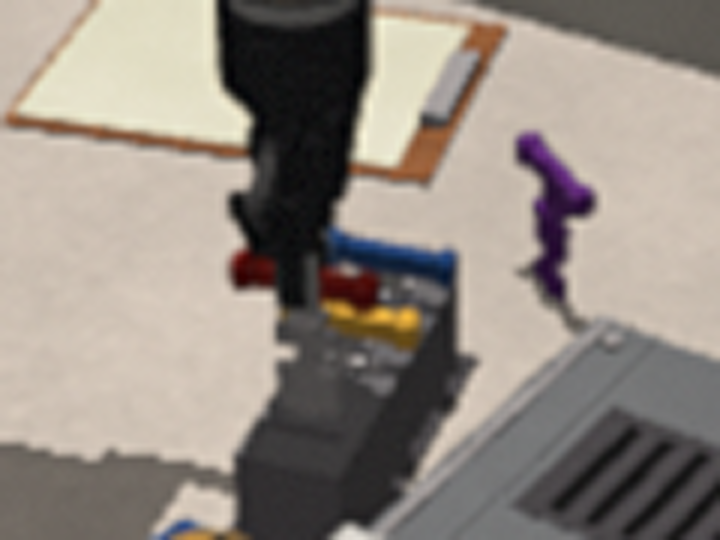

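Request:
{"method": "play_rows", "body": {"plan": [[0,0,3,0,1],[8,0,3,0,1],[12,0,3,0,1],[16,0,3,0,1],[20,0,3,0,1],[25,0,3,0,1],[25,0,3,0,1]]}}

```text
time: 17.9
tool_pos: [0.4065, 0.1872, 0.0837]
tool_rot: [-0.083, -0.702, -0.084, 0.702]
contact_force: [0.3, 4.6, -5.0]
gripper_width: 0.125
```

Request:
{"method": "play_rows", "body": {"plan": [[8,-0.7,0,0,1],[16,-0.7,0,0,1],[24,-0.7,0,0,1],[31,-0.7,0,0,1],[37,-0.7,0,0,1],[41,-0.7,0,0,1],[42.5,-0.7,0,0,1],[42.5,-0.7,0,0,1]]}}

```text
time: 18.9
tool_pos: [0.4066, 0.1874, 0.0418]
tool_rot: [-0.084, -0.702, -0.083, 0.702]
contact_force: [-0.2, 3.0, -2.7]
gripper_width: 0.125
```

Request:
{"method": "play_rows", "body": {"plan": [[0,0,0,0,-0.1],[0,0,0,0,-0.1],[0,0,0,0,-0.1],[-15,0,0,0,-0.1],[-40,0,0,0,-0.1],[-60,-20,0,0,-0.1],[-60,-50,-1,0,-0.1],[-60,-64.3,-1.6,0,-0.1]]}}

```text
time: 19.9
tool_pos: [0.3937, 0.2515, 0.1036]
tool_rot: [0.084, 0.703, 0.084, -0.701]
contact_force: [0.7, -0.2, 0.2]
gripper_width: 0.553
```

```bash
python3 -c "
from h import *
go(393,250.3,41.5,103.6)
f=manip.grab_frame('scene'); 
P=cloud(f)*1000; hsv=cv2.cvtColor(f['img'],cv2.COLOR_RGB2HSV); H,S,V=[hsv[...,i] for i in range(3)]
m=((H<10)|(H>170))&(S>110)&(V>50)&(P[...,2]>85)&(P[...,2]<106)&(abs(P[...,0]-410)<60)&(abs(P[...,1]-187)<60)
Q=P[m]; print('red',len(Q),Q.min(0).round(),Q.max(0).round())
"
```

```text
t=19.90 tcp [393.7 251.5 103.6] jaw -76.4 q6 1.74 g 0.55 | shift [62.1  1.   1.1] turn(+x tool) 0.001 or -3.141
red 118 [375. 167.  85.] [450. 200. 104.]
```

Red stands in its slot again. Now yellow.

Request:
{"method": "play_rows", "body": {"plan": [[0,0,0,0,-0.1],[20,0,0,0,-0.1],[40,0,0,0,-0.1],[52,0,0,0,-0.1],[60,0,0,0,-0.1],[60,0,0,0,0.5],[60,0,0,0,0.65],[60,0,0,0,0.7]]}}

```text
time: 20.95
tool_pos: [0.3939, 0.251, 0.043]
tool_rot: [0.083, 0.703, 0.084, -0.702]
contact_force: [-0.8, 2.0, 1.5]
gripper_width: 0.151
```

Request:
{"method": "play_rows", "body": {"plan": [[0,0,0,0,0.75],[0,0,0,0,0.8],[0,0,0,0,0.8],[0,0,0,0,0.8]]}}

```text
time: 21.45
tool_pos: [0.3939, 0.2508, 0.043]
tool_rot: [0.083, 0.703, 0.084, -0.702]
contact_force: [-1.5, 1.2, 5.8]
gripper_width: 0.12
```

Request:
{"method": "play_rows", "body": {"plan": [[0,0,0,0,1],[0,0,0,0,1],[-8,0,0,0,1],[-25,0,0,0,1],[-50,0,0,0,1],[-80,0,0,0,1],[-110,0,0,0,1],[-125,0,0,0,1]]}}

```text
time: 22.45
tool_pos: [0.3941, 0.2502, 0.1697]
tool_rot: [0.084, 0.703, 0.083, -0.701]
contact_force: [-0.2, 0.3, -2.3]
gripper_width: 0.119
```

Request:
{"method": "play_rows", "body": {"plan": [[0,20,-1,-0.16,1],[0,50,-3,-0.33,1],[0,85,-5,-0.5,1],[0,120,-7,-0.66,1],[0,155,-9,-0.83,1],[0,190,-11,-1.0,1],[0,220,-13,-1.16,1],[0,239,-14.8,-1.313,1]]}}

```text
time: 23.45
tool_pos: [0.4633, 0.0199, 0.1666]
tool_rot: [-0.495, -0.504, -0.496, 0.505]
contact_force: [0.6, 0.7, -1.9]
gripper_width: 0.125
```

```bash
python3 -c "
from h import *
manip.grab_frame('top');manip.grab_frame('top');manip.grab_frame('top')
go(464.5,22,91,-1.2)
f=manip.grab_frame('scene'); s,p,M=tool(); print(s['contact_force'])
P=cloud(f)*1000; hsv=cv2.cvtColor(f['img'],cv2.COLOR_RGB2HSV); H,S,V=[hsv[...,i] for i in range(3)]
m=(H>15)&(H<35)&(S>110)&(V>70)&(P[...,2]>190)&(P[...,2]<240)&(abs(P[...,0]-464)<80)&(abs(P[...,1]-20)<80)
Q=P[m]; print(len(Q),Q.min(0).round(),Q.max(0).round())
"
```

```text
t=23.60 tcp [463.3  20.9 166.6] jaw -1.4 q6 -0.09 g 0.12 | shift [75.6  1.3 -1.2] turn(+x tool) -0.004 or 3.138
[ 0.81200764  0.27791845 -2.35386646]
79 [456. -22. 211.] [485.  50. 233.]
```

Request:
{"method": "play_rows", "body": {"plan": [[8,1,-2,0,1],[16,1,-2,0,1],[20,1,-2,0,1],[24,1,-2,0,1],[28,1,-2,0,1],[31,1,-2,0,1],[34,1,-2,0,1],[34,1,-2,0,1]]}}

```text
time: 24.65
tool_pos: [0.4647, 0.0235, 0.1328]
tool_rot: [-0.495, -0.505, -0.495, 0.505]
contact_force: [0.7, -0.1, -2.4]
gripper_width: 0.121
```

Entered without force. Seat and try turning.

Request:
{"method": "play_rows", "body": {"plan": [[8,0,0,0,1],[16,0,0,0,1],[24,0,0,0,1],[31,0,0,0,1],[37,0,0,0,1],[41,0,0,0,1],[42.5,0,0,0,1],[42.5,0,0,0,1]]}}

```text
time: 25.65
tool_pos: [0.4652, 0.0235, 0.0911]
tool_rot: [0.495, 0.505, 0.495, -0.505]
contact_force: [-2.2, 0.1, 0.3]
gripper_width: 0.123
```

Request:
{"method": "play_rows", "body": {"plan": [[0.5,0,0,0,1],[0.5,0,0,-0.12,1],[0.5,0,0,-0.24,1],[0.5,0,0,-0.36,1],[0.5,0,0,-0.45,1],[0.5,0,0,-0.52,1],[0.5,0,0,-0.55,1],[0.5,0,0,-0.55,1]]}}

```text
time: 26.65
tool_pos: [0.4651, 0.024, 0.091]
tool_rot: [0.613, 0.352, 0.613, -0.352]
contact_force: [-3.8, 3.6, 5.5]
gripper_width: 0.121
```

```bash
python3 -c "
from h import *
go(464.5,23,91,-1.2)
print(manip.state()['ft_torque'],manip.state()['contact_force'])"
```

```text
t=26.65 tcp [465.1  24.   91. ] jaw 30.3 q6 -0.64 g 0.12 | shift [-0.  -1.1  0.6] turn(+x tool) 0.550 or -2.592
[ 0.61701561  0.68933404 -0.03819568] [-3.75329948  3.56251588  5.45011081]
```

Request:
{"method": "play_rows", "body": {"plan": [[0,0,0,-0.15,1],[0,0,0,-0.3,1],[0,0,0,-0.45,1],[0,0,0,-0.6,1],[0,0,0,-0.75,1],[0,0,0,-0.82,1],[0,0,0,-0.85,1],[0,0,0,-0.85,1]]}}

```text
time: 27.65
tool_pos: [0.465, 0.0233, 0.0909]
tool_rot: [0.704, 0.068, 0.704, -0.068]
contact_force: [-4.3, 1.5, 6.1]
gripper_width: 0.122
```

```bash
python3 -c "
from h import *
go(580,-38,91,88.8)
print(manip.state()['ft_torque'],manip.state()['contact_force'])"
```

```text
t=27.65 tcp [465.   23.3  90.9] jaw 79.0 q6 -1.49 g 0.12 | shift [ -0.  -38.3 124.6] turn(+x tool) -0.171 or 2.970
[ 0.15685443  0.77585682 -0.04800949] [-4.31492997  1.53256919  6.08809085]
```

Request:
{"method": "play_rows", "body": {"plan": [[0,0,0,0,-0.1],[0,0,0,0,-0.1],[0,0,0,0,-0.1],[-20,0,0,0,-0.1],[-50,0,0,0,-0.1],[-65,-5,20,-0.05,-0.1],[-65,-18,70,-0.12,-0.1],[-65,-36,134,-0.171,-0.1]]}}

```text
time: 28.65
tool_pos: [0.5876, -0.036, 0.1558]
tool_rot: [0.708, 0.006, 0.706, -0.007]
contact_force: [0.5, -0.3, 1.1]
gripper_width: 0.555
```

```bash
python3 -c "
from h import *
manip.grab_frame('top')
go(590,-37.5,92,88.8)
f=manip.grab_frame('scene'); save('c8.png',f['img'][140:300,150:350],4)
"
```

```text
t=28.70 tcp [592.7 -40.  152.7] jaw 88.9 q6 -1.74 g 0.55 | shift [60.7  2.6 -2.9] turn(+x tool) 0.001 or -3.141
```

View pics/c8.png

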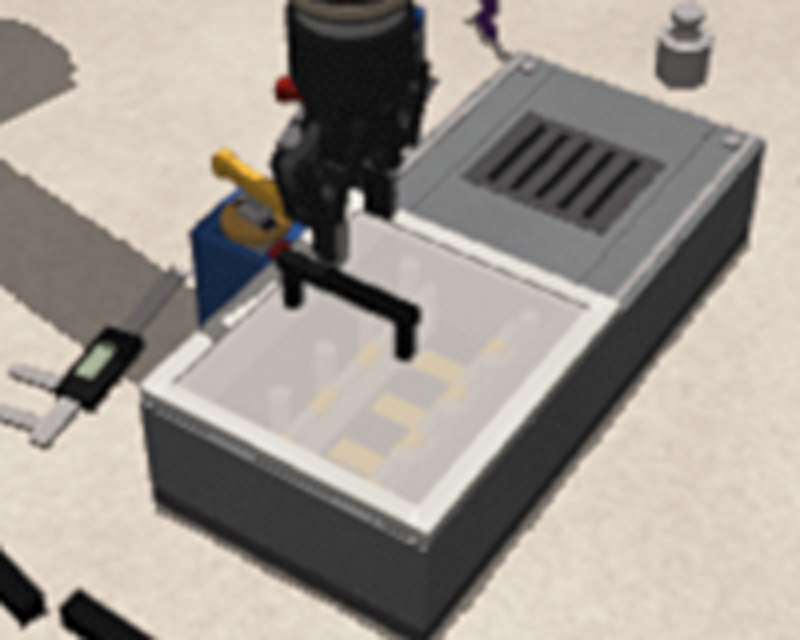

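Request:
{"method": "play_rows", "body": {"plan": [[0,0,0,0,-0.1],[15,0,0,0,-0.1],[30,0,0,0,-0.1],[45,0,0,0,-0.1],[55,0,0,0,-0.1],[63,0,0,0,-0.1],[63,0,0,0,0.4],[63,0,0,0,0.55]]}}

```text
time: 29.75
tool_pos: [0.5864, -0.0357, 0.0926]
tool_rot: [0.707, 0.007, 0.707, -0.007]
contact_force: [-1.2, 0.7, 0.6]
gripper_width: 0.224
```

Request:
{"method": "play_rows", "body": {"plan": [[0,0,0,0,0.6],[0,0,0,0,0.65],[0,0,0,0,0.7],[0,0,0,0,0.75],[0,0,0,0,0.75]]}}

```text
time: 30.38
tool_pos: [0.5865, -0.0361, 0.093]
tool_rot: [0.707, 0.007, 0.707, -0.008]
contact_force: [-0.9, -3.1, 5.2]
gripper_width: 0.146
```

Request:
{"method": "play_rows", "body": {"plan": [[0,0,0,0,1],[0,20,0,0,1],[0,55,0,0,1],[0,95,0,0,1],[0,135,0,0,1],[0,175,0,0,1],[0,210,0,0,1],[0,230,0,0,1]]}}

```text
time: 31.38
tool_pos: [0.5912, 0.1955, 0.093]
tool_rot: [0.708, 0.007, 0.707, -0.007]
contact_force: [-1.3, -3.8, 6.1]
gripper_width: 0.149
```

Request:
{"method": "play_rows", "body": {"plan": [[0,4,0,0,1],[0,5,0,0,1],[0,5,0,0,1]]}}

```text
time: 31.75
tool_pos: [0.5912, 0.1983, 0.093]
tool_rot: [0.707, 0.007, 0.707, -0.008]
contact_force: [-0.8, -4.3, 7.2]
gripper_width: 0.152
```

Request:
{"method": "play_rows", "body": {"plan": [[0,0,0,0,-0.1],[0,0,0,0,-0.1],[0,0,0,0,-0.1],[-30,0,0,0,-0.1],[-70,0,0,0,-0.1],[-100,0,0,0,-0.1]]}}

```text
time: 32.5
tool_pos: [0.5911, 0.1997, 0.1937]
tool_rot: [0.707, 0.007, 0.707, -0.007]
contact_force: [0.2, 0.2, 0.3]
gripper_width: 0.551
```

```bash
cat >> h.py <<'E'
def bars(g):
    P=cloud(g); V=g['img'].max(-1); X,Y,Z=P[...,0],P[...,1],P[...,2]
    pr("bar",rects(g,(V<60)&(X>.25)&(X<.95)&(Y<-.17)&(Y>-.6)&(Z>.008)&(Z<.03),.02,60))
E
python3 - <<'E'
from h import *
go(573,-262,-35,85)
g=manip.grab_frame('top'); bars(g)
P=cloud(g)*1000; hsv=cv2.cvtColor(g['img'],cv2.COLOR_RGB2HSV); H,S,V=[hsv[...,i] for i in range(3)]
m=(H>15)&(H<35)&(S>70)&(V>100)&(P[...,0]>530)&(P[...,0]<700)&(P[...,1]<100)&(P[...,1]>-160)
pr("yel62",rects(g,m&(P[...,2]>45),.062,8)); pr("yel20",rects(g,m&(P[...,2]<35)&(P[...,2]>10),.02,8))
save('c9.png',g['img'][120:300,220:420],4)
E
```

```text
t=32.50 tcp [591.1 199.7 193.7] jaw 88.8 q6 -1.34 g 0.55 | shift [ 228.4 -462.1   -8.8] turn(+x tool) 0.067 or -3.075
bar px [386.5 202.4] n 211 c [588.5, -361.4] size [116.2, 16.2] ang -3.7 mean [ 588.2 -361.5]
bar px [355.6 206.8] n 187 c [572.3, -261.5] size [112.3, 17.8] ang -5.3 mean [ 572.3 -261.6]
bar px [356.3 246.1] n 151 c [440.5, -256.2] size [110.8, 16.8] ang -15.1 mean [ 447.1 -258. ]
yel62 px [262.2 180.1] n 33 c [645.2, 37.9] size [21.9, 13.0] ang -89.2 mean [644.7  39. ]
yel62 px [278.5 180.5] n 31 c [644.3, -12.2] size [22.1, 9.7] ang -89.2 mean [644.3 -12. ]
yel62 px [295.5 181.5] n 28 c [641.8, -65.5] size [22.1, 9.7] ang -89.2 mean [641.9 -65.4]
yel62 px [311.9 181.5] n 32 c [640.9, -117.1] size [25.4, 13.0] ang -89.2 mean [ 642.5 -116.9]
yel62 px [261.5 201.5] n 32 c [576.3, 40.2] size [21.7, 9.5] ang -89.2 mean [576.3  40.2]
yel62 px [278.5 202.5] n 32 c [573.9, -12.3] size [21.7, 9.5] ang -89.2 mean [573.9 -12.3]
yel62 px [295.2 202.6] n 32 c [573.0, -63.4] size [24.7, 12.6] ang -89.2 mean [574.3 -63.8]
yel62 px [311.6 203.5] n 32 c [572.2, -115.7] size [24.8, 9.5] ang -89.2 mean [ 572.2 -114.5]
yel20 px [261.7 192.3] n 112 c [616.6, 40.3] size [46.5, 22.6] ang 0.6 mean [615.5  39.7]
yel20 px [277.9 193.1] n 107 c [614.1, -11.4] size [46.7, 22.5] ang 0.0 mean [613.5 -12.7]
yel20 px [294.  193.2] n 104 c [614.9, -65.7] size [46.4, 22.5] ang 0.8 mean [614.1 -64.7]
yel20 px [310.5 194.1] n 119 c [612.3, -118.7] size [46.4, 25.7] ang 0.8 mean [ 611.9 -117.9]
```

View pics/c9.png

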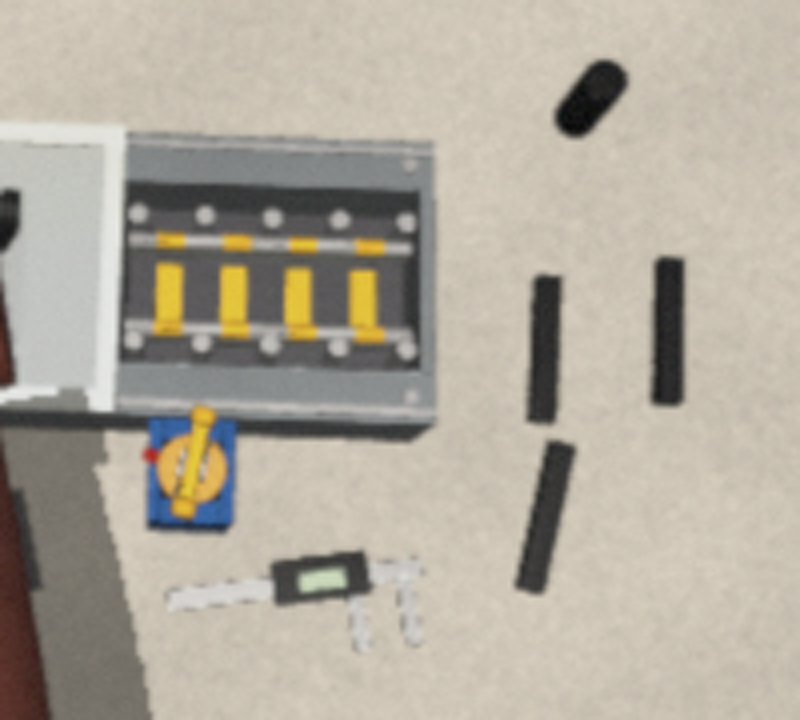

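Request:
{"method": "play_rows", "body": {"plan": [[0,-50,0,0,-0.1],[0,-110,-1,0.02,-0.1],[0,-170,-2,0.03,-0.1],[0,-230,-3,0.04,-0.1],[0,-290,-4,0.05,-0.1],[0,-350,-5,0.06,-0.1],[0,-410,-6,0.07,-0.1],[0,-461,-7.5,0.07,-0.1]]}}

```text
time: 33.55
tool_pos: [0.5733, -0.2634, 0.1915]
tool_rot: [0.706, 0.033, 0.706, -0.032]
contact_force: [1.1, 0.1, -0.6]
gripper_width: 0.553
```

Request:
{"method": "play_rows", "body": {"plan": [[40,0,0,0,-0.1],[90,0,0,0,-0.1],[140,0,0,0,-0.1],[180,0,0,0,-0.1],[200,0,0,0,-0.1],[210,0,0,0,-0.1],[215,0,0,0,-0.1],[215,0,0,0,-0.1]]}}

```text
time: 34.55
tool_pos: [0.5747, -0.2619, -0.0217]
tool_rot: [0.707, 0.032, 0.706, -0.032]
contact_force: [-0.2, 0.2, -0.8]
gripper_width: 0.551
```

Run:
```python
from h import *
go(574,-261,-34,84.7)
f=manip.grab_frame('scene'); save('c10.png',f['img'][220:384,90:290],4)
```

```text
t=34.55 tcp [ 574.7 -261.9  -21.7] jaw 84.8 q6 -2.03 g 0.55 | shift [12.3  0.8 -0.8] turn(+x tool) 0.002 or -3.140
```

View pics/c10.png

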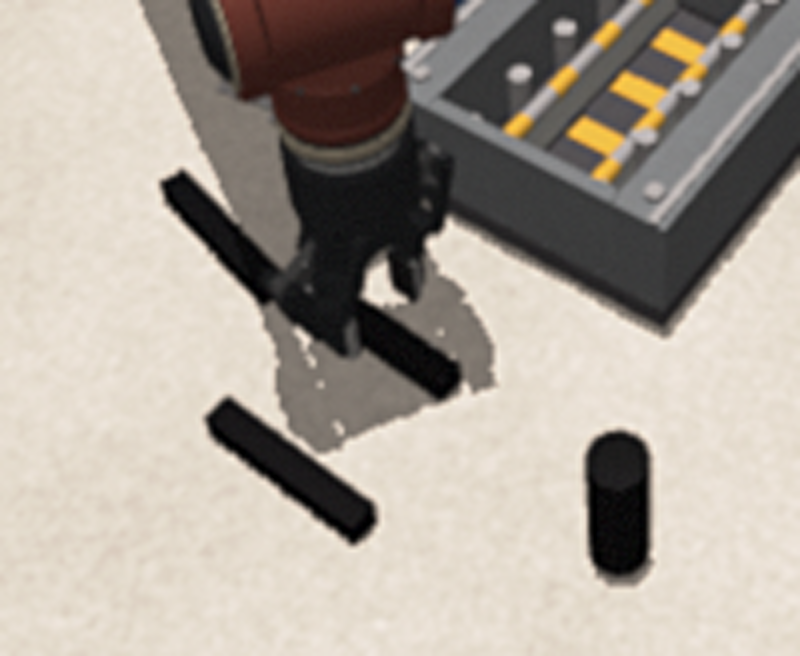

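Request:
{"method": "play_rows", "body": {"plan": [[5,0,0,0,-0.1],[9,0,0,0,-0.1],[9,0,0,0,-0.1]]}}

```text
time: 34.98
tool_pos: [0.5734, -0.2611, -0.0324]
tool_rot: [0.706, 0.032, 0.707, -0.032]
contact_force: [-0.6, -0.4, -0.6]
gripper_width: 0.554
```

Request:
{"method": "play_rows", "body": {"plan": [[0,0,0,0,0.2],[0,0,0,0,0.4],[0,0,0,0,0.5],[0,0,0,0,0.6],[0,0,0,0,0.6]]}}

```text
time: 35.6
tool_pos: [0.5741, -0.2616, -0.0314]
tool_rot: [0.707, 0.032, 0.706, -0.032]
contact_force: [0.0, 0.3, 2.2]
gripper_width: 0.211
```

Request:
{"method": "play_rows", "body": {"plan": [[0,0,0,0,1],[0,0,0,0,1],[-15,0,0,0,1],[-45,0,0,0,1],[-80,0,0,0,1],[-115,0,0,0,1],[-130,0,0,0,1],[-130,0,0,0,1]]}}

```text
time: 36.6
tool_pos: [0.5743, -0.2616, 0.0992]
tool_rot: [0.707, 0.032, 0.706, -0.032]
contact_force: [-0.4, 0.4, -1.5]
gripper_width: 0.213
```

Request:
{"method": "play_rows", "body": {"plan": [[0,20,3,-0.02,1],[0,60,8,-0.04,1],[0,105,15,-0.06,1],[0,135,20,-0.07,1],[0,149,21,-0.07,1],[0,149,21,-0.07,1],[0,149,21,-0.07,1],[0,149,21,-0.07,1]]}}

```text
time: 37.6
tool_pos: [0.608, -0.1159, 0.098]
tool_rot: [0.707, 0.008, 0.707, -0.008]
contact_force: [-0.5, 0.6, -0.8]
gripper_width: 0.211
```

Run:
```python
from h import *
go(608.7,-115.3,30.5,88.8)
print(manip.state()['contact_force'])
```

```text
t=37.60 tcp [ 608.  -115.9   98. ] jaw 88.7 q6 -1.86 g 0.21 | shift [67.5  0.7  0.7] turn(+x tool) -0.001 or 3.140
[-0.46161724  0.59428722 -0.84657757]
```

Request:
{"method": "play_rows", "body": {"plan": [[20,0,0,0,1],[40,0,0,0,1],[52,0,0,0,1],[60,0,0,0,1],[65,0,0,0,1],[67,0,0,0,1],[67,0,0,0,1]]}}

```text
time: 38.48
tool_pos: [0.6085, -0.115, 0.0315]
tool_rot: [0.707, 0.007, 0.707, -0.007]
contact_force: [0.3, 0.2, -0.6]
gripper_width: 0.213
```

Request:
{"method": "play_rows", "body": {"plan": [[1,0,0,0,1],[1,0,0,0,0.2],[1,0,0,0,0.2],[1,0,0,0,0.2],[-20,0,0,0,0.2],[-60,0,0,0,0.2],[-100,0,0,0,0.2],[-125,0,0,0,0.2]]}}

```text
time: 39.48
tool_pos: [0.6097, -0.1153, 0.161]
tool_rot: [0.709, 0.007, 0.705, -0.008]
contact_force: [-0.1, 0.0, 0.2]
gripper_width: 0.399
```

```bash
cat >> h.py <<'E'
def barsS(f):
    P=cloud(f); V=f['img'].max(-1); X,Y,Z=P[...,0],P[...,1],P[...,2]
    pr("barS",rects(f,(V<60)&(X>.3)&(X<.75)&(Y<-.2)&(Y>-.6)&(Z>.014)&(Z<.028),.02,60))
    m=(V<60)&(X>.53)&(X<.69)&(Y<.07)&(Y>-.16)
    pr("placedS",rects(f,m&(Z>.074)&(Z<.09),.082,40))
E
python3 - <<'E'
from h import *
go(590,-361,-31.5,86.3)
bars(manip.grab_frame('top')); f=manip.grab_frame('scene'); barsS(f)
E
```

```text
t=39.48 tcp [ 609.7 -115.3  161. ] jaw 88.8 q6 -1.86 g 0.40 | shift [ 192.8 -245.7  -15.6] turn(+x tool) 0.044 or -3.098
bar px [386.5 202.4] n 213 c [588.5, -361.4] size [116.2, 16.2] ang -3.7 mean [ 588.2 -361.5]
bar px [356.  247.6] n 182 c [440.4, -256.1] size [111.2, 17.1] ang -15.1 mean [ 442.4 -256.8]
barS px [145.3 278.2] n 268 c [446.6, -261.6] size [124.0, 19.0] ang -15.2 mean [ 448.  -262.1]
barS px [162.3 336.3] n 406 c [596.6, -367.2] size [121.7, 20.4] ang -4.2 mean [ 597.2 -367. ]
placedS px [227.  242.6] n 515 c [605.2, -29.4] size [206.7, 136.7] ang 89.4 mean [588.8 -91.3]
```

Request:
{"method": "play_rows", "body": {"plan": [[0,-50,-3,0.02,-0.1],[0,-110,-6,0.03,-0.1],[0,-170,-9,0.044,-0.1],[0,-225,-13,0.044,-0.1],[30,-246,-14,0.044,-0.1],[80,-246,-14,0.044,-0.1],[130,-246,-14,0.044,-0.1],[160,-246,-14,0.044,-0.1]]}}

```text
time: 40.58
tool_pos: [0.5866, -0.3589, -0.0085]
tool_rot: [0.705, 0.024, 0.708, -0.022]
contact_force: [-0.3, 0.7, -0.7]
gripper_width: 0.549
```

Run:
```python
from h import *
manip.grab_frame('scene');manip.grab_frame('scene')
go(590,-361,-31.5,86.3)
```

```text
t=40.67 tcp [ 585.1 -357.6  -10.2] jaw 86.3 q6 -2.16 g 0.55 | shift [21.3 -3.2  5.3] turn(+x tool) -0.000 or 3.141
```

Request:
{"method": "play_rows", "body": {"plan": [[0,0,0,0,-0.1],[0,0,0,0,-0.1]]}}

```text
time: 40.92
tool_pos: [0.5906, -0.3617, -0.0012]
tool_rot: [0.708, 0.022, 0.706, -0.024]
contact_force: [-0.6, -0.5, -0.5]
gripper_width: 0.553
```

Run:
```python
from h import *
go(590,-361,-31.5,86.3)
```

```text
t=40.92 tcp [ 590.6 -361.7   -1.2] jaw 86.3 q6 -2.16 g 0.55 | shift [30.3  0.7 -0.8] turn(+x tool) -0.000 or 3.141
```

Request:
{"method": "play_rows", "body": {"plan": [[10,0,0,0,-0.1],[20,0,0,0,-0.1],[28,0,0,0,-0.1],[28,0,0,0,-0.1],[28,0,0,0,0.2],[28,0,0,0,0.5],[28,0,0,0,0.6],[28,0,0,0,0.6]]}}

```text
time: 41.92
tool_pos: [0.5896, -0.361, -0.031]
tool_rot: [0.707, 0.023, 0.706, -0.023]
contact_force: [0.2, -0.2, 3.8]
gripper_width: 0.213
```

Request:
{"method": "play_rows", "body": {"plan": [[0,0,0,0,1],[0,0,0,0,1]]}}

```text
time: 42.18
tool_pos: [0.5896, -0.361, -0.031]
tool_rot: [0.707, 0.023, 0.706, -0.023]
contact_force: [-1.1, -0.9, 4.6]
gripper_width: 0.218
```

Request:
{"method": "play_rows", "body": {"plan": [[-15,0,0,0,1],[-45,0,0,0,1],[-80,0,0,0,1],[-115,0,0,0,1],[-130,20,0,0,1],[-130,60,0,0,1],[-130,105,0,-0.02,1],[-130,150,0,-0.03,1]]}}

```text
time: 43.18
tool_pos: [0.5975, -0.2076, 0.0966]
tool_rot: [0.706, 0.013, 0.708, -0.011]
contact_force: [0.3, -0.2, -0.3]
gripper_width: 0.212
```

Request:
{"method": "play_rows", "body": {"plan": [[0,45,0,-0.014,1],[0,90,0.4,-0.014,1],[0,125,0.8,-0.014,1],[0,143,0.8,-0.014,1],[0,148,0.8,-0.014,1],[0,148,0.8,-0.014,1],[0,148,0.8,-0.014,1],[0,148,0.8,-0.014,1]]}}

```text
time: 44.18
tool_pos: [0.6048, -0.0639, 0.0981]
tool_rot: [0.707, 0.008, 0.707, -0.008]
contact_force: [-0.1, 0.8, -0.6]
gripper_width: 0.214
```

Run:
```python
from h import *
go(609.8,-63.3,31,88.8)
print(manip.state()['contact_force'])
```

```text
t=44.17 tcp [604.8 -63.9  98.1] jaw 88.7 q6 -1.78 g 0.21 | shift [67.1  0.8  5. ] turn(+x tool) -0.001 or 3.140
[-0.07530959  0.82779873 -0.6014075 ]
```

Request:
{"method": "play_rows", "body": {"plan": [[15,0.5,5,0,1],[35,0.5,5,0,1],[50,0.5,5,0,1],[60,0.5,5,0,1],[65,0.5,5,0,1],[67,0.5,5,0,1],[67.5,0.5,5,0,1],[67.5,0.5,5,0,1]]}}

```text
time: 45.18
tool_pos: [0.6102, -0.0627, 0.0312]
tool_rot: [0.707, 0.007, 0.707, -0.007]
contact_force: [-0.1, 0.1, -1.5]
gripper_width: 0.213
```

Request:
{"method": "play_rows", "body": {"plan": [[0.5,0,0,0,0.2],[0.5,0,0,0,0.2],[0.5,0,0,0,0.2],[-20,0,0,0,0.2],[-60,0,0,0,0.2],[-100,0,0,0,0.2],[-125,0,0,0,0.2],[-125,0,0,0,0.2]]}}

```text
time: 46.18
tool_pos: [0.6121, -0.0631, 0.1604]
tool_rot: [0.71, 0.007, 0.704, -0.008]
contact_force: [0.4, 0.6, -1.1]
gripper_width: 0.4
```

Run:
```python
from h import *
bars(manip.grab_frame('top')); f=manip.grab_frame('scene'); barsS(f)
go(444,-256.5,-31.5,75)
save('c11.png',f['img'][180:344,90:290],4)
```

```text
bar px [356.  247.7] n 185 c [440.4, -256.1] size [111.2, 17.1] ang -15.1 mean [ 442.4 -256.8]
barS px [145.2 278.1] n 268 c [445.3, -261.7] size [121.7, 18.8] ang -13.7 mean [ 447.4 -261.9]
placedS px [227.  243.1] n 515 c [606.2, -35.5] size [196.1, 136.6] ang 88.6 mean [589.8 -92.9]
placedS px [240.6 240.2] n 297 c [615.0, -67.3] size [117.2, 25.8] ang -1.5 mean [614.6 -66.9]
t=46.27 tcp [609.6 -62.5 155.7] jaw 88.8 q6 -1.77 g 0.40 | shift [ 187.1 -197.4 -161.6] turn(+x tool) 0.241 or -2.901
```

View pics/c11.png

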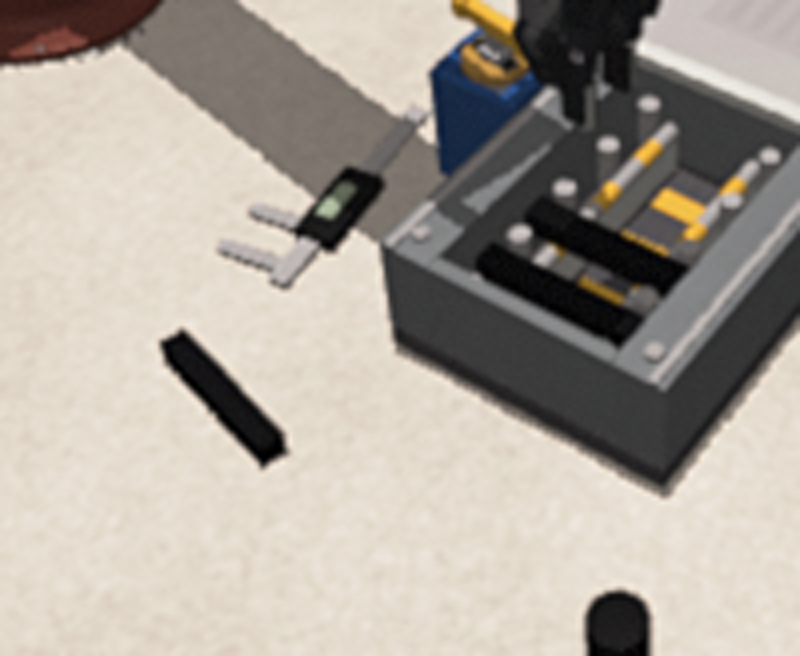

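Request:
{"method": "play_rows", "body": {"plan": [[0,-25,-20,0.05,-0.1],[0,-62,-52,0.1,-0.1],[0,-100,-83,0.15,-0.1],[0,-137,-114,0.2,-0.1],[0,-172,-144,0.241,-0.1],[0,-197,-164,0.241,-0.1],[0,-197,-164,0.241,-0.1],[0,-197,-164,0.241,-0.1]]}}

```text
time: 47.28
tool_pos: [0.4415, -0.2553, 0.1544]
tool_rot: [0.701, 0.093, 0.702, -0.092]
contact_force: [0.3, 0.5, -0.4]
gripper_width: 0.55
```

Request:
{"method": "play_rows", "body": {"plan": [[40,0,0,0,-0.1],[80,0,0,0,-0.1],[120,0,0,0,-0.1],[145,0,0,0,-0.1],[160,0,0,0,-0.1],[160,0,0,0,-0.1],[160,0,0,0,-0.1],[160,0,0,0,-0.1]]}}

```text
time: 48.28
tool_pos: [0.4427, -0.2568, -0.0029]
tool_rot: [0.702, 0.092, 0.7, -0.093]
contact_force: [-1.0, 0.3, -0.9]
gripper_width: 0.546
```

Run:
```python
from h import *
f=manip.grab_frame('scene'); barsS(f)
go(441.7,-256.2,-31.5,75)
```

```text
barS px [147.4 279.8] n 246 c [448.9, -261.6] size [116.6, 20.6] ang -15.0 mean [ 456.3 -263.1]
placedS px [224.5 224. ] n 196 c [544.2, -30.6] size [203.0, 11.9] ang 89.3 mean [544.3 -37.5]
placedS px [240.4 240.2] n 307 c [615.0, -66.8] size [117.3, 27.1] ang -1.8 mean [614.2 -67.3]
placedS px [229.2 252.6] n 339 c [613.0, -119.1] size [119.1, 25.5] ang -1.2 mean [ 614.3 -118.9]
placedS px [204.  254.5] n 73 c [566.1, -159.2] size [73.8, 12.0] ang -2.8 mean [ 564.4 -158.6]
t=48.33 tcp [ 442.5 -256.8   -3.1] jaw 75.0 q6 -1.98 g 0.55 | shift [28.4  0.4 -1. ] turn(+x tool) -0.000 or 3.142
```

Request:
{"method": "play_rows", "body": {"plan": [[10,0,0,0,-0.1],[20,0,0,0,-0.1],[28,0,0,0,-0.1],[28,0,0,0,-0.1],[28,0,0,0,0.2],[28,0,0,0,0.5],[28,0,0,0,0.6],[28,0,0,0,0.6]]}}

```text
time: 49.32
tool_pos: [0.4422, -0.2566, -0.0317]
tool_rot: [0.701, 0.092, 0.701, -0.093]
contact_force: [-0.4, -0.2, 3.4]
gripper_width: 0.214
```

Request:
{"method": "play_rows", "body": {"plan": [[0,0,0,0,1],[0,0,0,0,1],[-15,0,0,0,1],[-45,0,0,0,1],[-80,0,0,0,1],[-115,0,0,0,1],[-130,0,0,0,1],[-130,0,0,0,1]]}}

```text
time: 50.32
tool_pos: [0.4421, -0.2564, 0.0984]
tool_rot: [0.702, 0.092, 0.7, -0.093]
contact_force: [0.8, 0.3, -2.1]
gripper_width: 0.219
```

Run:
```python
from h import *
go(610.5,-11.3,99,88.8)
```

```text
t=50.33 tcp [ 442.1 -256.4   98.4] jaw 75.0 q6 -1.98 g 0.22 | shift [ -0.6 280.4  99.2] turn(+x tool) -0.241 or 2.901
```

Request:
{"method": "play_rows", "body": {"plan": [[0,20,20,-0.04,1],[0,55,45,-0.08,1],[0,95,70,-0.12,1],[0,140,90,-0.16,1],[0,185,99,-0.2,1],[0,230,99,-0.241,1],[0,265,99,-0.241,1],[0,280,99,-0.241,1]]}}

```text
time: 51.32
tool_pos: [0.6085, -0.0095, 0.095]
tool_rot: [0.706, 0.007, 0.709, -0.006]
contact_force: [-0.8, -0.0, -0.3]
gripper_width: 0.214
```

Request:
{"method": "play_rows", "body": {"plan": [[0,0,0,0,1],[0,0,0,0,1],[0,0,0,0,1]]}}

```text
time: 51.7
tool_pos: [0.6095, -0.0125, 0.0975]
tool_rot: [0.707, 0.008, 0.707, -0.008]
contact_force: [-0.1, 0.4, -1.5]
gripper_width: 0.213
```

Run:
```python
from h import *
go(610.5,-11.3,31,88.8)
```

```text
t=51.70 tcp [609.5 -12.5  97.5] jaw 88.7 q6 -1.69 g 0.21 | shift [66.5  1.2  1. ] turn(+x tool) -0.001 or 3.140
```

Request:
{"method": "play_rows", "body": {"plan": [[15,0.5,1,0,1],[35,0.5,1,0,1],[50,0.5,1,0,1],[60,0.5,1,0,1],[65,0.5,1,0,1],[67,0.5,1,0,1],[67.5,0.5,1,0,1],[67.5,0.5,1,0,1]]}}

```text
time: 52.7
tool_pos: [0.6113, -0.0109, 0.0307]
tool_rot: [0.707, 0.007, 0.707, -0.007]
contact_force: [-0.5, 0.9, -2.1]
gripper_width: 0.213
```

Request:
{"method": "play_rows", "body": {"plan": [[0.5,0,0,0,0.2],[0.5,0,0,0,0.2],[0.5,0,0,0,0.2],[-20,0,0,0,0.2],[-60,0,0,0,0.2],[-110,0,0,0,0.2],[-150,0,0,0,0.2],[-150,0,0,0,0.2]]}}

```text
time: 53.7
tool_pos: [0.6141, -0.0112, 0.1875]
tool_rot: [0.711, 0.007, 0.703, -0.008]
contact_force: [0.0, -0.1, 0.4]
gripper_width: 0.4
```

Run:
```python
from h import *
go(588,198.3,93,88.8)
```

```text
t=53.70 tcp [614.1 -11.2 187.5] jaw 88.8 q6 -1.69 g 0.40 | shift [ 93.8 209.  -31.4] turn(+x tool) 0.000 or -3.141
```

Request:
{"method": "play_rows", "body": {"plan": [[0,40,-5,0,-0.1],[0,90,-10,0,-0.1],[0,140,-17,0,-0.1],[0,185,-22,0,-0.1],[0,209,-25,0,-0.1],[0,209,-25,0,-0.1],[0,209,-25,0,-0.1],[0,209,-25,0,-0.1]]}}

```text
time: 54.7
tool_pos: [0.5903, 0.1976, 0.1801]
tool_rot: [0.707, 0.008, 0.707, -0.008]
contact_force: [0.0, -0.4, 0.6]
gripper_width: 0.554
```

Run:
```python
from h import *
go(590,198.3,93,88.8)
g=manip.grab_frame('top'); P=cloud(g); V=g['img'].max(-1); X,Y,Z=P[...,0],P[...,1],P[...,2]
pr("placed",rects(g,(V<60)&(X>.53)&(X<.69)&(Y<.06)&(Y>-.16)&(Z>.074)&(Z<.09),.082,40)); bars(g)
save('c12.png',g['img'][120:300,220:420],4)
```

```text
t=54.70 tcp [590.3 197.6 180.1] jaw 88.7 q6 -1.34 g 0.55 | shift [87.1  0.8 -0.3] turn(+x tool) -0.001 or 3.140
placed px [295.4 189.8] n 219 c [610.2, -61.7] size [120.1, 18.2] ang -0.6 mean [610.2 -62.9]
placed px [278.9 190.1] n 193 c [607.8, -12.8] size [116.6, 18.6] ang 0.2 mean [608.7 -12.3]
placed px [312.5 190.6] n 230 c [607.8, -113.4] size [120.1, 18.5] ang -1.2 mean [ 608.7 -115. ]
```

View pics/c12.png

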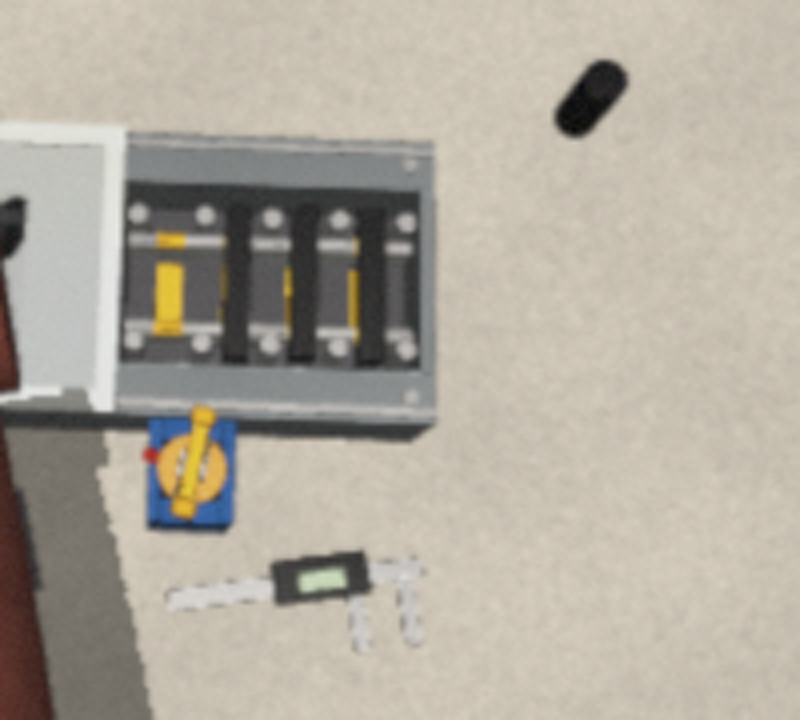

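Request:
{"method": "play_rows", "body": {"plan": [[20,0,0,0,-0.1],[40,0,0,0,-0.1],[60,0,0,0,-0.1],[75,0,0,0,-0.1],[86,0,0,0,-0.1],[86,0,0,0,-0.1],[86,0,0,0,0.4],[86,0,0,0,0.6]]}}

```text
time: 55.75
tool_pos: [0.5909, 0.1988, 0.0952]
tool_rot: [0.708, 0.007, 0.706, -0.007]
contact_force: [-0.1, 0.7, 1.1]
gripper_width: 0.199
```

Request:
{"method": "play_rows", "body": {"plan": [[0,0,0,0,0.7],[0,0,0,0,0.75],[0,0,0,0,0.75],[0,0,0,0,1]]}}

```text
time: 56.25
tool_pos: [0.5908, 0.1983, 0.0954]
tool_rot: [0.708, 0.007, 0.707, -0.008]
contact_force: [-1.0, -3.4, 5.1]
gripper_width: 0.15
```

Request:
{"method": "play_rows", "body": {"plan": [[0,-10,0,0,1],[0,-40,0,0,1],[0,-80,0,0,1],[0,-120,0,0,1],[0,-160,0,0,1],[0,-200,0,0,1],[0,-225,0,0,1],[0,-233,0,0,1]]}}

```text
time: 57.25
tool_pos: [0.5861, -0.0352, 0.0954]
tool_rot: [0.708, 0.008, 0.706, -0.007]
contact_force: [0.3, 4.2, 5.6]
gripper_width: 0.147
```

Request:
{"method": "play_rows", "body": {"plan": [[0,-2,0,0,1],[0,-3.5,0,0,1],[0,-3.5,0,0,1]]}}

```text
time: 57.62
tool_pos: [0.5861, -0.0365, 0.0954]
tool_rot: [0.708, 0.008, 0.706, -0.006]
contact_force: [-1.5, 5.9, 6.2]
gripper_width: 0.146
```

Request:
{"method": "play_rows", "body": {"plan": [[0,0,0,0,-0.1],[0,0,0,0,-0.1],[0,0,0,0,-0.1],[-25,0,0,0,-0.1],[-60,0,0,0,-0.1],[-65,15,-35,0.06,-0.1],[-65,37,-80,0.12,-0.1],[-65,57.5,-122,0.171,-0.1]]}}

```text
time: 58.62
tool_pos: [0.4631, 0.0226, 0.1589]
tool_rot: [0.704, 0.069, 0.704, -0.069]
contact_force: [0.6, -0.2, -0.5]
gripper_width: 0.55
```

Request:
{"method": "play_rows", "body": {"plan": [[0,0,0,0,-0.1],[0,0,0,0,-0.1],[0,0,0,0,-0.1]]}}

```text
time: 59.0
tool_pos: [0.4653, 0.0217, 0.1594]
tool_rot: [0.704, 0.068, 0.704, -0.068]
contact_force: [0.4, 0.0, 0.2]
gripper_width: 0.55
```

Run:
```python
from h import *
go(465,23.4,91,79)
```

```text
t=59.00 tcp [465.3  21.7 159.4] jaw 79.0 q6 -1.49 g 0.55 | shift [68.4  1.6 -0.7] turn(+x tool) -0.000 or 3.141
```

Request:
{"method": "play_rows", "body": {"plan": [[15,1.5,-0.5,0,-0.1],[30,1.5,-0.5,0,-0.1],[45,1.5,-0.5,0,-0.1],[57,1.5,-0.5,0,-0.1],[68,1.5,-0.5,0,-0.1],[68,1.5,-0.5,0,-0.1],[68,1.5,-0.5,0,0.4],[68,1.5,-0.5,0,0.6]]}}

```text
time: 60.0
tool_pos: [0.4648, 0.0238, 0.0919]
tool_rot: [0.704, 0.068, 0.703, -0.068]
contact_force: [0.8, -0.9, 0.3]
gripper_width: 0.198
```

Request:
{"method": "play_rows", "body": {"plan": [[0,0,0,0,0.7],[0,0,0,0,0.75],[0,0,0,0,0.8],[0,0,0,0,0.8],[0,0,0,0,1]]}}

```text
time: 60.62
tool_pos: [0.4647, 0.0234, 0.0919]
tool_rot: [0.704, 0.067, 0.703, -0.068]
contact_force: [-1.5, -2.8, 5.8]
gripper_width: 0.125
```

Request:
{"method": "play_rows", "body": {"plan": [[0,0,0,0.17,1],[0,0,0,0.34,1],[0,0,0,0.51,1],[0,0,0,0.68,1],[0,0,0,0.85,1],[0,0,0,1.02,1],[0,0,0,1.19,1],[0,0,0,1.34,1]]}}

```text
time: 61.62
tool_pos: [0.4644, 0.0228, 0.0919]
tool_rot: [0.509, 0.491, 0.508, -0.492]
contact_force: [-2.0, -4.8, 5.9]
gripper_width: 0.124
```

Request:
{"method": "play_rows", "body": {"plan": [[0,0,0,0.06,1],[0,0,0,0.11,1],[0,0,0,0.14,1],[0,0,0,0.14,1]]}}

```text
time: 62.12
tool_pos: [0.4642, 0.0227, 0.0919]
tool_rot: [-0.475, -0.524, -0.474, 0.525]
contact_force: [-3.6, -5.8, 6.4]
gripper_width: 0.123
```

Run:
```python
from h import *
go(464.5,23,91,-1.2)
s=manip.state(); print(s['ft_torque'],s['contact_force'])
```

```text
t=62.12 tcp [464.2  22.7  91.9] jaw -5.8 q6 -0.01 g 0.12 | shift [ 0.9  0.2 -0.3] turn(+x tool) -0.080 or 3.061
[-0.95620789  0.51223319 -0.01424378] [-3.61694361 -5.75514847  6.37429937]
```

Request:
{"method": "play_rows", "body": {"plan": [[0,0,0,-0.08,1],[0,0,0,-0.08,1],[-3,0,0,-0.08,1],[-6,0,0,-0.08,1],[-10,0,0,-0.08,1],[-10,0,0,-0.08,1]]}}

```text
time: 62.88
tool_pos: [0.4643, 0.0239, 0.1013]
tool_rot: [0.495, 0.505, 0.495, -0.505]
contact_force: [0.7, -0.3, -2.4]
gripper_width: 0.125
```

Request:
{"method": "play_rows", "body": {"plan": [[-15,0,0,0,1],[-40,0,0,0,1],[-67,0,0,0,1],[-67,-5,-15,0.16,1],[-67,-15,-45,0.32,1],[-67,-27,-85,0.48,1],[-67,-42,-125,0.65,1],[-67,-55,-165,0.82,1]]}}

```text
time: 63.88
tool_pos: [0.4125, 0.1912, 0.1693]
tool_rot: [0.25, 0.662, 0.25, -0.661]
contact_force: [0.8, 0.2, -2.3]
gripper_width: 0.126
```

Run:
```python
from h import *
manip.grab_frame('top'); manip.grab_frame('top')
go(393.9,250.8,168,103.6)
```

```text
t=63.98 tcp [411.8 192.8 169.2] jaw -48.0 q6 1.11 g 0.12 | shift [  1.3 -55.  -25.5] turn(+x tool) 0.495 or -2.646
```

Request:
{"method": "play_rows", "body": {"plan": [[0,-20,-9,0.16,1],[0,-40,-18,0.33,1],[0,-55,-25.5,0.495,1],[0,-55,-25.5,0.495,1],[0,-55,-25.5,0.495,1]]}}

```text
time: 64.6
tool_pos: [0.3954, 0.2473, 0.1685]
tool_rot: [0.084, 0.702, 0.083, -0.702]
contact_force: [-0.7, -0.3, -2.7]
gripper_width: 0.123
```

Run:
```python
from h import *
manip.grab_frame('top'); manip.grab_frame('top')
go(393.9,250.8,43,103.6)
f=manip.grab_frame('scene'); s,p,M=tool()
P=cloud(f)*1000; hsv=cv2.cvtColor(f['img'],cv2.COLOR_RGB2HSV); H,S,V=[hsv[...,i] for i in range(3)]
m=(H>15)&(H<35)&(S>110)&(V>70)&(P[...,2]>190)&(P[...,2]<240)&(abs(P[...,0]-394)<80)&(abs(P[...,1]-250)<80)
Q=P[m]; print(len(Q),Q.min(0).round(),Q.max(0).round())
f0=np.load('scene0.npy',allow_pickle=True).item();P=cloud(f0)*1000; hsv=cv2.cvtColor(f0['img'],cv2.COLOR_RGB2HSV); H,S,V=[hsv[...,i] for i in range(3)]
m=(H>15)&(H<35)&(S>110)&(V>70)&(P[...,2]>80)&(P[...,2]<106)&(abs(P[...,0]-394)<80)&(abs(P[...,1]-250)<60)
Q=P[m]; print(len(Q),Q.min(0).round(),Q.max(0).round())
```

```text
t=64.70 tcp [395.4 247.2 168.3] jaw -76.5 q6 1.73 g 0.12 | shift [125.3  -3.9   0.7] turn(+x tool) -0.002 or 3.140
87 [360. 228. 211.] [437. 261. 229.]
117 [355. 235.  86.] [436. 265. 106.]
```

Request:
{"method": "play_rows", "body": {"plan": [[20,-3.8,1.5,0,1],[45,-3.8,1.5,0,1],[60,-3.8,1.5,0,1],[66,-3.8,1.5,0,1],[71,-3.8,1.5,0,1],[76,-3.8,1.5,0,1],[80,-3.8,1.5,0,1],[80,-3.8,1.5,0,1]]}}

```text
time: 65.75
tool_pos: [0.3926, 0.2512, 0.088]
tool_rot: [-0.083, -0.702, -0.083, 0.702]
contact_force: [-0.6, -0.3, -3.0]
gripper_width: 0.123
```

Entered freely. Seat it and release, then check.

Request:
{"method": "play_rows", "body": {"plan": [[8,0,0,0,1],[16,0,0,0,1],[24,0,0,0,1],[32,0,0,0,1],[38,0,0,0,1],[42,0,0,0,1],[44.5,0,0,0,1],[44.5,0,0,0,1]]}}

```text
time: 66.75
tool_pos: [0.393, 0.2514, 0.044]
tool_rot: [0.083, 0.702, 0.083, -0.702]
contact_force: [-0.6, 0.2, 0.0]
gripper_width: 0.126
```

Request:
{"method": "play_rows", "body": {"plan": [[0,0,0,0,-0.1],[0,0,0,0,-0.1],[0,0,0,0,-0.1],[-20,0,0,0,-0.1],[-60,0,0,0,-0.1],[-110,0,0,0,-0.1],[-140,0,-30,0,-0.1],[-140,0,-80,0,-0.1]]}}

```text
time: 67.75
tool_pos: [0.4732, 0.2712, 0.1885]
tool_rot: [0.082, 0.705, 0.084, -0.699]
contact_force: [0.1, -0.0, 0.2]
gripper_width: 0.551
```

Request:
{"method": "play_rows", "body": {"plan": [[0,-40,0,0,-0.1],[0,-90,0,0,-0.1],[0,-140,0,0,-0.1],[0,-180,0,0,-0.1],[0,-180,0,0,-0.1]]}}

```text
time: 68.38
tool_pos: [0.4276, 0.447, 0.1833]
tool_rot: [-0.084, -0.702, -0.084, 0.702]
contact_force: [-0.1, 0.2, -0.0]
gripper_width: 0.552
```

Run:
```python
from h import *
g=manip.grab_frame('top'); f=manip.grab_frame('scene')
for n,f_ in(('top',g),('scene',f)):
    P=cloud(f_)*1000; hsv=cv2.cvtColor(f_['img'],cv2.COLOR_RGB2HSV); H,S,V=[hsv[...,i] for i in range(3)]
    rk=(P[...,0]>330)&(P[...,0]<470)&(P[...,1]>140)&(P[...,1]<360)&(P[...,2]>84)&(S>100)&(V>50)
    for k,m in(('red',(H<10)|(H>170)),('yel',(H>15)&(H<35)),('blu',(H>90)&(H<130))):
        Q=P[rk&m]; print(n,k,len(Q),Q.mean(0).round(1) if len(Q) else '', 'topz',np.percentile(Q[:,2],90).round(1) if len(Q) else '')
    c=(P[...,2]>100)&(P[...,2]<125)&(S<60)&(V>150)&(P[...,0]>480)
    pr("cover",rects(f_,c,.11,500))
a=cv2.resize(f['img'][110:290,150:390],(800,600),interpolation=cv2.INTER_CUBIC); save('c13.png',a)
s=manip.state(); print(s['time'],s['tool_pos'])
```

```text
top red 1122 [361.2 321.1 499.7] topz 553.8
top yel 134 [390.3 249.2  98.3] topz 101.8
top blu 115 [374.7 312.5  98.1] topz 101.2
cover px [287.8 188.2] n 5418 c [610.4, -37.3] size [239.2, 219.4] ang 88.8 mean [608.6 -37.4]
scene red 174 [388.1 227.4 244.3] topz 542.0
scene yel 117 [397.8 247.7  95.8] topz 101.1
scene blu 74 [383.3 310.6  96.7] topz 101.5
cover px [246.5 230.3] n 4860 c [613.0, -36.4] size [240.9, 220.0] ang 88.8 mean [622.5 -48.9]
68.475 [0.42853289 0.44478169 0.1833241 ]
```

View pics/c13.png

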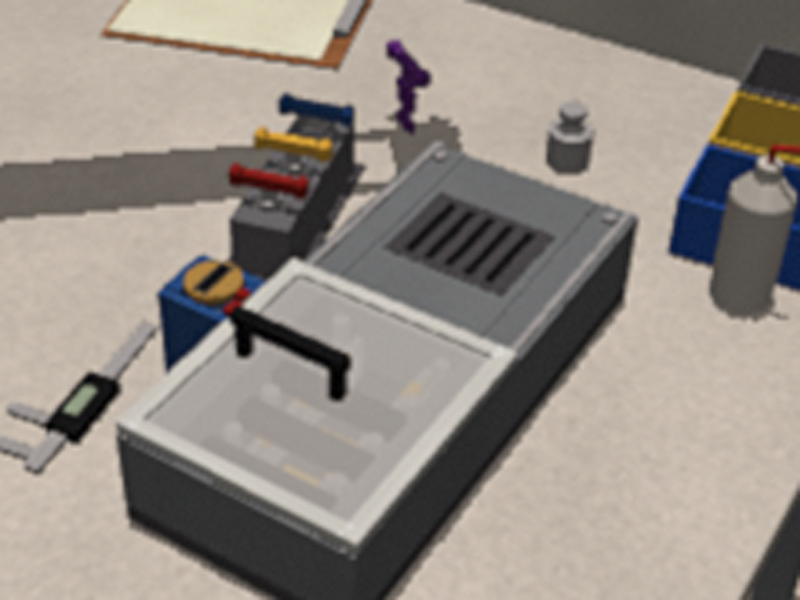

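Run:
```python
from h import *
for n in('top','scene'):
  for w,f in(('start',np.load(n+'0.npy',allow_pickle=True).item()),('now',manip.grab_frame(n))):
    P=cloud(f)*1000; hsv=cv2.cvtColor(f['img'],cv2.COLOR_RGB2HSV); H,S,V=[hsv[...,i] for i in range(3)]
    m=(P[...,0]>330)&(P[...,0]<470)&(P[...,1]>140)&(P[...,1]<240)&(P[...,2]>84)&(P[...,2]<125)&(S>100)&(V>50)&((H<10)|(H>170))
    Q=P[m]; print(n,w,'red',len(Q),Q.mean(0).round(1),np.percentile(Q[:,2],90).round(1))
    m=(P[...,0]>440)&(P[...,0]<485)&(abs(P[...,1]-20)<20)&(V<70); v,u=np.where(m)
    (c,s,a)=cv2.minAreaRect(ray(f,np.c_[u,v],.112)[:,:2].astype(np.float32)*1000); print('slot',np.round(c,1),np.round(s,1),round(a,1))
manip.job_done(); print(manip.state()['time'])
```

```text
top start red 117 [406.2 187.2  98.5] 101.6
slot [462.6  22.1] [ 2.9 31.8] 0.8
top now red 119 [405.6 185.4  98.4] 101.8
slot [462.6  22.1] [ 2.9 31.8] 0.8
scene start red 116 [413.6 185.7  96.5] 101.1
slot [463.7  11. ] [32.1 48.6] 32.1
scene now red 116 [411.3 183.2  96.9] 101.7
slot [463.   11.5] [30.4 49. ] 28.4
the job is handed in; nothing more can be done
the job is handed in; nothing more can be done
```

I loaded and relocked the bend tester, and the job is handed in at about 68.7 s of the 210 s allowed.

**What I did**
- **Keys:** The red key stopped at about 0.57 rad with 2.9 N m against it, so I put it back. The yellow key turned the lock 1.4 rad at the tool with almost no resistance. I did not need to try blue.
- **Cover and bars:** I slid the cover open by 234 mm. I then laid the three bars that were on the bench across the rollers at stations 2, 3 and 4.
- **Closing up:** I shut the cover, turned the lock back and returned the yellow key to its slot. I did not touch the purple look-alike.

**Last checks**
- **Bars:** Before the cover closed, each bar was within about 3 mm of its station and square to within about 2°. In the last picture they look unmoved through the cover.
- **Cover:** It is back within about 0.5 mm of where it started.
- **Lock:** The key slot measures the same angle as at the start.
- **Keys:** All three stand in the rack at the right height. Red sits about 2 to 3 mm from its starting spot, which is within the slack of its slot.
- **Bystanders:** The cylinder, caliper and weight look undisturbed in the pictures, but I did not measure them again.

**What disagreed or failed on the way**
- The fingertips were about 40 mm higher than the reported tool position, so the first grasp closed on air. I worked from contact and camera heights after that.
- The two cameras differed by about 5 mm. I corrected for this using the grasps.
- On its first return the red key caught on the rim of its slot at about 27 N. I lifted it, shifted it 3 mm, and it went in.

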